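# Square up a notched rail on the drilling board

### The job

Set the long notched rail up for drilling: push its notched end onto the steel post on the board with a light steady force of around 10 N, and, keeping the notch on the post, swing the rail round the post until its side meets the steel nose of the stop; how far that nose sticks out is set differently each time, so feel for it, and press the rail home there for a moment with around 10 N while the notch still bears on the post. Then let go and turn the keeper in until its rubber bumper bears on the rail and presses it against the nose with around 10 N, and leave it like that. Never let the rail press on post or stop with more than 18 N, and do not disturb the other things.

Things in the scene. Friction and masses are not known exactly. Their poses are not given: they have to be found in the camera images.
- jig: Drilling board: brown wooden plate 330 x 405 x 12 mm fixed to the bench, its top 12 mm above it. Origin on the underside; the seated rail's centre lies along the board's y axis (x = 0), within 0.04 rad depending on the stop, from the post (y = -125 mm) to its free end (y = +144 mm). The rail starts on the board's -x side and swings towards +x. z up.
- post: Fixed upright round steel post, 16 mm diameter, 45 mm high, standing on the board. Origin at the centre of its foot (board top); axes parallel to the board's.
- stop: Aluminium bracket 28 (x) x 24 (y) x 34 mm high, fixed on the board at +x of the line, 253 mm from the post along y. Origin: foot of its -x face, 30 mm to +x of the post's centre; axes as the board's. From that face, 16 mm above the board, a firm round-nosed steel pin, 14 mm thick, sticks out to -x by 2 to 22 mm: not reported, differs each time. The rail's side stops on its nose.
- rail: Loose straight pine rail, 270 (its x) x 36 (its y) x 32 mm high, 130 to 270 g, flat on the board, turned 0.5 to 0.7 rad counter-clockwise from its seated direction (x axis along the board's +y), its notched end 10 to 45 mm short of the post. A 90 degree V-notch, 24 mm wide, 12 mm deep, is cut upright through its -x end; the +x end is plain. Origin: centre of its underside.
- rail_notch (a point): The point in the rail's V-notch where the post's centre lies when the post is seated in the notch: 134 mm from the rail's middle towards its notched end, on the centre line, 16 mm above its underside.
- keeper: Keeper: cranked steel arm, top 17 mm above the board, on an upright pivot past the rail's free end; rubs lightly (2 N at the peg), stays where left. Origin on the pivot axis at the board's top; its -x points to the bumper. Open: its axes within 0 to 0.35 rad of the board's. Turns counter-clockwise from above; 1.2 to 1.58 rad on from the board's axes the bumper meets the seated rail's -x side.
- keeper_bumper (a point): Centre of the upright round rubber bumper on the keeper's end: 12 mm diameter, from 3 to 27 mm above the board, 61 mm from the pivot axis. When it touches the rail it is 24 mm from the rail's centre line.
- keeper_peg (a point): Point to take hold of on the keeper's upright round black peg (14 mm diameter, 43 mm tall, its top 15 mm above this point and 72 mm above the bench), 61 mm from the pivot axis, 18 mm from the bumper on the side away from the rail; this point is 57 mm above the bench. The peg is round and can turn between the fingers.
- offcut: Bystander: short plain pine offcut 90 x 36 x 32 mm on the board. Origin at the centre of its underside.
- bowl: Bystander: small green ceramic bowl, 68 mm across, 34 mm high, on the board's +x side. Origin under its centre.
- level: Bystander: red plastic spirit level, 230 x 22 x 48 mm, on the bench. Origin under its centre.
- socket_wrench: Bystander: steel socket wrench, about 280 mm long, on the bench. Origin on its underside near the middle.
- spring_clamp: Bystander: aluminium spring clamp, about 130 mm long, on the bench. Origin under its centre.
- screw_jar: Bystander: closed glass jar of 60 mm diameter, 75 mm high, on the board behind the stop. Origin under its centre.

How it is judged:
By the outcome, as a careful person would: the job done as asked, in the order asked, and still so for the second after the job is handed in, with the robot touching nothing.
It also fails if it takes over 72 s, if anything falls off the work surface, if the arm or the gripper's body presses on something with over 40 N, if the wrist force passes 120 N, or if a joint passes its speed limit or range.

### The arm

A 7-joint arm with a two-finger parallel gripper is mounted at the origin on the work surface. World frame = base frame: x ahead of the robot, y to its left, z up, the work surface at z = 0. Lengths are in m, angles in rad, forces in N, time in s.
With the tool pointing down it reaches from about 0.35 to 0.9 m from the base axis. Payload 7.2 kg.
Tool frame: the origin (TCP) lies at the very end of the fingers, on their centre line; the grasp point (between the pads) lies 19 mm behind it (bot.hold_point_z is the z of the grasp point in the tool frame, in m); z points along the fingers, y is the line along which they close (so a half turn about z gives the same grasp; the last joint's range is limited). The gripper opens to 85 mm and grips with 20 to 120 N. Pads are 22 mm wide; open, the fingers measure 114 mm over their backs; the gripper's body (76 mm by 85 mm) begins 54 mm behind the grasp point. The pads swing forward as they close: fully open they stand 13 mm farther back than shut.
Start: joints at [1.192, 0.411, -0.013, 1.596, 0.006, 1.134, -0.082], TCP at [0.191, -0.595, 0.204] pointing down, gripper open.
Joint ranges: [-2.95, 2.95], [-0.29, 1.99], [-1.47, 1.44], [0.14, 2.54], [-1.03, 4.17], [0.13, 1.85], [-2.86, 2.86]. Speed limits (rad/s): [2.39, 2.39, 3.01, 3.01, 3.14, 3.14, 3.14].

### API

Orientations are given as a unit quaternion [w, x, y, z].
In Python, from plant import sensors, camera, workorder, bot gives the robot as it stands.
- The arm moves only by the tool carry_out, never from a script. Its argument "commands" is a list of rows, each a list of 3 entries, a list of its own where there are three numbers: the closure in counts, from 0 (fully open) to 255 (shut), then the shift along the tool's x, y, z in mm, then the turn about the tool's z in rad. A call has 1 to 12 rows; each row shifts and turns the commanded pose from where the row before left it, along the tool's axes as they then stand; what a row does not reach is not made up. A row lasts 1/12 s, in which the tool goes at most 41.7 mm and 7.16 degrees, less where a joint would pass 70% of its speed; a pose out of reach is approached as far as the arm can. A call is refused whole if a number of a shift passes 41.7 or a number of a turn 0.125, either way. A call with a gripper value outside its range is refused whole. The fingers move at their own pace and stop on an object; "grip_force" is the grip in N (left out, the last holds). Time passes only in rows, so rows that do not move let the fingers close. It gives the time, the measured TCP pose, the force, the opening and the grip force at its end, in the units of the state.
- sensors.get_state(): the state, without advancing time (a new reading comes with each control period).
- camera(name): name is "side" or "top"; returns a dict with "img" (480x640x3 uint8, red, green, blue), "range_z" (480x640 float32, m along the optical axis (not along the pixel's ray), 0 where there is no reading), "fx", "fy", "cx", "cy" (pixels), "dist" ([k1, k2, p1, p2, k3] as OpenCV has them; the pictures are not rectified), "position" and "rotation" of the camera in the world. Camera axes: x right, y up, looking along -z (the intrinsics and any distortion apply to the point x, -y, -z); pixel columns grow to the right and rows downward; lengths in m; the calibration is good to about 2 mm. A picture is of the moment at which its call begins.
- workorder.job_done(): hands the job in; it is judged then, once.
The state is a dict: "time_s": time; "qpos": joint angles; "dq": joint speeds; "tau": joint torques, N m; "position": TCP position; "tool_rot": TCP orientation; "force": force on the tool from outside, world axes, zero at the start; "moment": the same for the moment, N m; "finger_gap": opening from 0.0 (shut) to 1.0 (fully open); "finger_force": force on a finger pad.
Only numpy, scipy, OpenCV 4.12 (cv2) and the standard library are available. Lean on these libraries where they do the work, as an engineer would, in place of code of your own. Each camera call takes 0.05 s, during which the arm holds its last target. There are 200 camera calls.

## Working session

There is one attempt and no reset: what is moved stays moved. The work goes in short steps, Python scripts to look and compute and a tool call to move; the robot and the scene stay as the last step left them, time stands still between calls to the robot, and variables do not carry over. Pictures are saved under pics/ and viewed, at most 12 in all, crops included, and the job is handed in when it is done.

Besides the shell and the picture viewer there is one more tool, called after "Call:" by a JSON object that holds its "fn" and its "kwargs", one argument or row to a line. carry_out: Moves the arm, as the interface text tells. Its arguments: {"type":"object","properties":{"commands":{"type":"array","items":{"type":"array"}},"grip_force":{"type":"number"}},"required":["commands"]}

```bash
ls; mkdir -p pics
python3 - <<'E'
from plant import sensors,camera,bot
import cv2,numpy as np
for n in("top","side"):
    c=camera(n); cv2.imwrite(f"pics/{n}0.png",c["img"][:,:,::-1]); np.savez(f"pics/{n}0.npz",**c)
    print(n,c["position"],np.array(c["rotation"]).round(4).tolist(),c["fx"],c["fy"],c["cx"],c["cy"],c["dist"])
print(sensors.get_state()); print(bot.hold_point_z)
E
```

```text
pics
top [0.4370656  0.00284973 1.09021955] [-0.6978, -0.0291, 0.0244, 0.7153] 433.94260686021056 433.94260686021056 312.14247596686596 237.960642383126 [-0.10152812  0.          0.          0.          0.        ]
side [0.00230389 0.83306021 0.97068735] [-0.2428, -0.1201, 0.3904, 0.8799] 522.436840387931 522.436840387931 319.96396464286175 245.0970515458164 [-0.01331988  0.          0.          0.          0.        ]
{'time_s': 0.1, 'qpos': array([ 1.19176246,  0.41182366, -0.01272403,  1.59696515,  0.00562874,
        1.13431547, -0.08220308]), 'dq': array([-0.0002041 , -0.00053942,  0.00041825, -0.00023893, -0.00041112,
       -0.00028451, -0.00049529]), 'tau': array([ 3.50263035e-03, -6.01830769e+01,  6.84948843e-01, -3.00089407e+01,
        1.41078336e-02,  6.44919870e-03, -7.41665417e-05]), 'position': array([ 0.19096479, -0.59459217,  0.20333285]), 'tool_rot': array([-7.16668812e-04,  9.87943378e-01,  1.54813881e-01, -1.75865280e-04]), 'force': array([-0.12213437, -0.94437749, -0.17941061]), 'moment': array([-0.03505922,  0.00661481,  0.04152557]), 'finger_force': 0.0, 'finger_gap': 1.000222967631895}
-0.0187
```

View pics/top0.png

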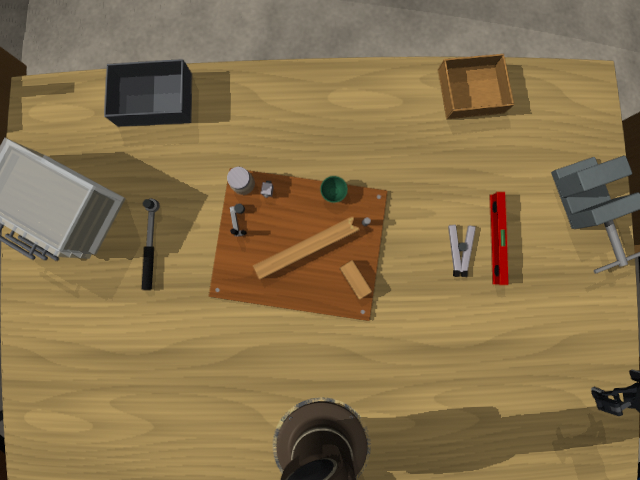

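View pics/side0.png

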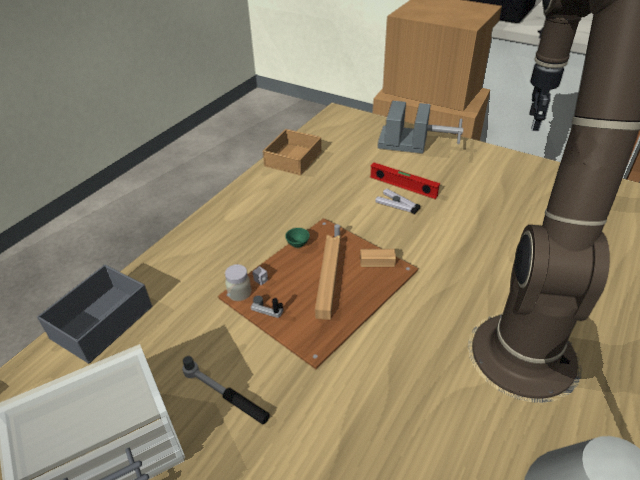

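```bash
cat > h.py <<'E'
import numpy as np,cv2
from scipy.spatial.transform import Rotation as R
def Rm(c):
    return R.from_quat(np.r_[c["rotation"][1:],c["rotation"][0]]).as_matrix()
def KD(c):
    return np.array([[c["fx"],0,c["cx"]],[0,c["fy"],c["cy"]],[0,0,1.]]),np.array(c["dist"],float)
def rays(c,px):
    K,D=KD(c); u=cv2.undistortPoints(np.array(px,float).reshape(-1,1,2),K,D)[:,0]
    return np.c_[u[:,0],-u[:,1],-np.ones(len(u))]@Rm(c).T
def onz(c,px,z):
    d=rays(c,px); p=np.array(c["position"]); return p+d*((z-p[2])/d[:,2])[:,None]
def cloud(c):
    v,u=np.mgrid[0:480,0:640]; px=np.c_[u.ravel(),v.ravel()]
    return (np.array(c["position"])+rays(c,px)*c["range_z"].reshape(-1,1)).reshape(480,640,3)
def proj(c,P):
    K,D=KD(c); q=(np.atleast_2d(P)-np.array(c["position"]))@Rm(c); q=q*[1,-1,-1]
    return cv2.projectPoints(q,np.zeros(3),np.zeros(3),K,D)[0][:,0]
def load(n): return dict(np.load(f"pics/{n}.npz"))
E
python3 - <<'E'
from h import *
for n,box in(("top0",(200,160,400,330)),("side0",(210,210,430,375))):
    c=load(n);P=cloud(c)
    im=c["img"][box[1]:box[3],box[0]:box[2],::-1]
    cv2.imwrite(f"pics/{n}z.png",cv2.resize(im,None,fx=3.6,fy=3.5,interpolation=cv2.INTER_CUBIC))
c=load("top0");P=cloud(c);sub=P[160:330,200:400]
print("board corners est",onz(c,[(229,172),(388,188),(372,320),(209,297)],.012).round(3))
hm=np.zeros((480,640),np.uint8)
z=P[...,2]
m=((z>.026)&(z<.12)&(c["range_z"]>0)).astype(np.uint8); m[:160]=0;m[330:]=0;m[:,:200]=0;m[:,400:]=0
k,l,s,ce=cv2.connectedComponentsWithStats(m)
for i in range(1,k):
    if s[i,4]<4: continue
    q=P[l==i]; print(i,s[i],ce[i].round(1),q.mean(0).round(4),"zmed",np.median(q[:,2]).round(4),q[:,2].max().round(4))
    r=cv2.minAreaRect((q[:,:2]*1000).astype(np.float32)); print("   ",np.round(r[0],1),np.round(r[1],1),round(r[2],2))
E
```

```text
board corners est [[ 0.692  0.216  0.012]
 [ 0.64  -0.185  0.012]
 [ 0.312 -0.134  0.012]
 [ 0.378  0.269  0.012]]
1 [227 167  28  28 582] [240.1 180.3] [0.6557 0.1765 0.0764] zmed 0.0854 0.0915
    [658.4 178.4] [56.2 55.7] 82.12
2 [321 176  27  26 345] [334.2 187.7] [ 0.6392 -0.0485  0.0382] zmed 0.0394 0.0506
    [635.8 -47.6] [63.8 62.7] 88.23
3 [261 181  12  17 157] [266.9 188.9] [0.6398 0.1165 0.0422] zmed 0.0449 0.0503
    [642.1 117. ] [24.1 41.4] 79.84
4 [230 204  16  32 250] [236.3 219.4] [0.5676 0.1936 0.0371] zmed 0.0322 0.0747
    [567.9 192.2] [75.6 34.7] 4.34
5 [ 253  216  106   63 1666] [304.9 247.5] [0.4939 0.0266 0.0436] zmed 0.0438 0.0498
    [495.3  24.5] [ 36.2 269.5] 24.97
6 [363 217   8   8  45] [366.5 220.6] [ 0.5545 -0.1231  0.0521] zmed 0.0559 0.0619
    [ 555.  -123.7] [14.3 13.7] 50.76
7 [340 260  31  39 560] [355.5 278.7] [ 0.4157 -0.093   0.0435] zmed 0.0438 0.0499
    [415.4 -93.9] [89.1 36.3] 30.23
```

View pics/top0z.png

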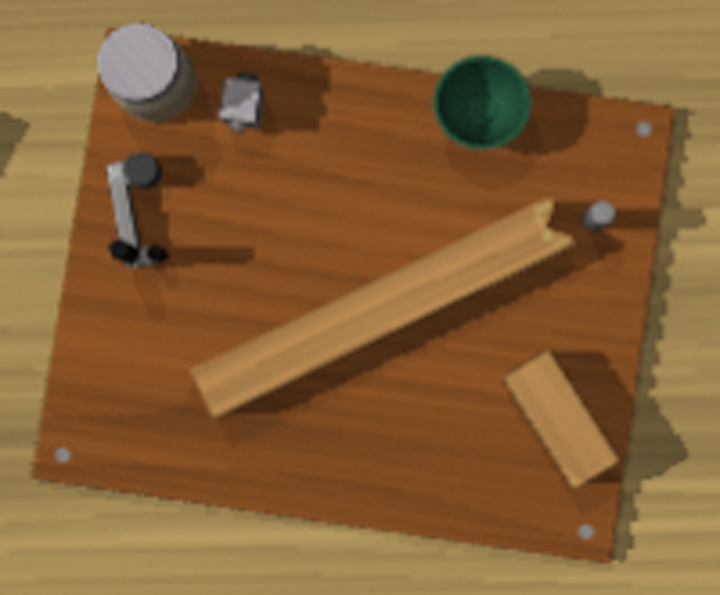

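View pics/side0z.png

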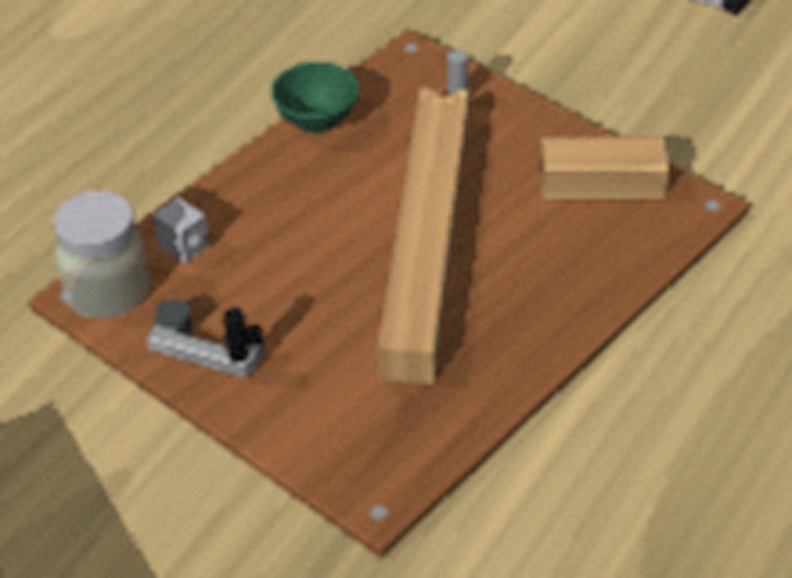

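```bash
cat >> h.py <<'E'
def head(q):
    x=R.from_quat([q[1],q[2],q[3],q[0]]).as_matrix()[:,0]; return np.arctan2(x[1],x[0])
def plan(p,h,tp,th,n):
    "n rows of tool-axis shift (mm) and turn from pose p,h to tp,th"
    p=np.array(p,float);tp=np.array(tp,float);out=[]
    for i in range(n):
        d=(tp-p)/(n); hh=h+(th-h)*i/n; c,s=np.cos(hh),np.sin(hh)
        out.append([[round(1e3*(d[0]*c+d[1]*s),1),round(1e3*(d[0]*s-d[1]*c),1),round(-1e3*d[2],1)],round(-(th-h)/n,4)])
    return out
E
python3 - <<'E'
from h import *
c=load("top0");P=cloud(c);I=c["img"].astype(int)
m=((I[...,0]>70)&(I[...,0]-I[...,2]>50)&(I[...,1]<I[...,0]*.62)).astype(np.uint8); m[:160]=0;m[330:]=0;m[:,:200]=0;m[:,400:]=0
m=cv2.morphologyEx(m,cv2.MORPH_OPEN,np.ones((3,3)))
v,u=np.nonzero(m); q=onz(c,np.c_[u,v],.012)[:,:2]
r=cv2.minAreaRect((q*1000).astype(np.float32)); print("board",r)
for n in("top0","side0"):
    c=load(n);P=cloud(c)
    # world-box clusters
    def box(x0,x1,y0,y1,z0,z1):
        k=(P[...,0]>x0)&(P[...,0]<x1)&(P[...,1]>y0)&(P[...,1]<y1)&(P[...,2]>z0)&(P[...,2]<z1)&(c["range_z"]>0); return P[k]
    for nm,b in dict(posttop=(.53,.58,-.145,-.10,.05,.064),peg=(.5,.58,.16,.24,.05,.08),keeper=(.5,.64,.15,.235,.026,.04),piv=(.575,.63,.16,.24,.033,.08),stop=(.6,.68,.09,.145,.03,.06)).items():
        q=box(*b)
        if len(q)>2: print(n,nm,len(q),np.median(q,0).round(4),q.min(0).round(3),q.max(0).round(3))
    q=box(.4,.58,-.115,.16,.038,.05)
    r=cv2.minAreaRect((q[:,:2]*1000).astype(np.float32));print(n,"rail",r)
E
```

```text
board ((507.4231262207031, 44.12055969238281), (401.63214111328125, 326.61480712890625), 80.1817855834961)
top0 posttop 36 [ 0.5553 -0.1238  0.0566] [ 0.548 -0.131  0.05 ] [ 0.562 -0.117  0.062]
top0 peg 35 [0.5364 0.1954 0.07  ] [0.531 0.19  0.051] [0.543 0.203 0.075]
top0 keeper 227 [0.5863 0.1928 0.0309] [0.53  0.159 0.026] [0.64  0.211 0.04 ]
top0 piv 45 [0.5951 0.1872 0.0348] [0.586 0.177 0.033] [0.606 0.2   0.038]
top0 stop 149 [0.6395 0.1162 0.045 ] [0.621 0.104 0.03 ] [0.662 0.131 0.05 ]
top0 rail ((438.2180480957031, -1.5462188720703125), (162.07994079589844, 269.6463928222656), 24.585094451904297)
side0 posttop 26 [ 0.5532 -0.1194  0.0543] [ 0.547 -0.126  0.05 ] [ 0.564 -0.109  0.06 ]
side0 peg 56 [0.5341 0.203  0.0643] [0.529 0.194 0.05 ] [0.543 0.208 0.074]
side0 keeper 235 [0.5892 0.1971 0.0305] [0.53  0.167 0.026] [0.64  0.216 0.04 ]
side0 piv 17 [0.5951 0.1938 0.0345] [0.586 0.184 0.033] [0.607 0.202 0.037]
side0 stop 131 [0.6379 0.1256 0.0431] [0.622 0.109 0.03 ] [0.658 0.137 0.05 ]
side0 rail ((484.9576110839844, 21.003082275390625), (169.98046875, 271.09710693359375), 0.04565034806728363)
```

Run:
```python
from h import *
from plant import sensors
s=sensors.get_state();h=head(s["tool_rot"]);print(h)
for r in plan(s["position"],h,[.4674,.0843,.13],np.radians(115),24): print(r)
```

```text
0.3108782982961186
[[np.float64(19.6), np.float64(-23.4), np.float64(3.1)], np.float64(-0.0707)]
[[np.float64(21.2), np.float64(-22.0), np.float64(3.1)], np.float64(-0.0707)]
[[np.float64(22.7), np.float64(-20.4), np.float64(3.1)], np.float64(-0.0707)]
[[np.float64(24.1), np.float64(-18.8), np.float64(3.1)], np.float64(-0.0707)]
[[np.float64(25.4), np.float64(-17.0), np.float64(3.1)], np.float64(-0.0707)]
[[np.float64(26.5), np.float64(-15.2), np.float64(3.1)], np.float64(-0.0707)]
[[np.float64(27.5), np.float64(-13.3), np.float64(3.1)], np.float64(-0.0707)]
[[np.float64(28.4), np.float64(-11.3), np.float64(3.1)], np.float64(-0.0707)]
[[np.float64(29.1), np.float64(-9.3), np.float64(3.1)], np.float64(-0.0707)]
[[np.float64(29.7), np.float64(-7.2), np.float64(3.1)], np.float64(-0.0707)]
[[np.float64(30.1), np.float64(-5.1), np.float64(3.1)], np.float64(-0.0707)]
[[np.float64(30.4), np.float64(-2.9), np.float64(3.1)], np.float64(-0.0707)]
[[np.float64(30.5), np.float64(-0.8), np.float64(3.1)], np.float64(-0.0707)]
[[np.float64(30.5), np.float64(1.4), np.float64(3.1)], np.float64(-0.0707)]
[[np.float64(30.3), np.float64(3.5), np.float64(3.1)], np.float64(-0.0707)]
[[np.float64(30.0), np.float64(5.7), np.float64(3.1)], np.float64(-0.0707)]
[[np.float64(29.5), np.float64(7.8), np.float64(3.1)], np.float64(-0.0707)]
[[np.float64(28.9), np.float64(9.8), np.float64(3.1)], np.float64(-0.0707)]
[[np.float64(28.1), np.float64(11.9), np.float64(3.1)], np.float64(-0.0707)]
[[np.float64(27.2), np.float64(13.8), np.float64(3.1)], np.float64(-0.0707)]
[[np.float64(26.2), np.float64(15.7), np.float64(3.1)], np.float64(-0.0707)]
[[np.float64(25.0), np.float64(17.5), np.float64(3.1)], np.float64(-0.0707)]
[[np.float64(23.7), np.float64(19.2), np.float64(3.1)], np.float64(-0.0707)]
[[np.float64(22.3), np.float64(20.9), np.float64(3.1)], np.float64(-0.0707)]
```

Call:
{"fn": "carry_out", "kwargs": {
  "commands": [
    [0, [19.6, -23.4, 3], -0.07],
    [0, [21.2, -22, 3], -0.07],
    [0, [22.7, -20.4, 3], -0.07],
    [0, [24.1, -18.8, 3], -0.07],
    [0, [25.4, -17, 3], -0.07],
    [0, [26.5, -15.2, 3], -0.07],
    [0, [27.5, -13.3, 3], -0.07],
    [0, [28.4, -11.3, 3], -0.07],
    [0, [29.1, -9.3, 3], -0.07],
    [0, [29.7, -7.2, 3], -0.07],
    [0, [30.1, -5.1, 3], -0.07],
    [0, [30.4, -2.9, 3], -0.07]
  ]
}}

```text
time_s: 1.1
position: [0.3305, -0.2545, 0.1679]
tool_rot: [-0.0, 0.838, 0.546, -0.0]
force: [0.5, -0.5, 0.1]
finger_gap: 0.999
finger_force: 0.0
```

Call:
{"fn": "carry_out", "kwargs": {
  "commands": [
    [0, [30.5, -0.8, 3], -0.07],
    [0, [30.5, 1.4, 3], -0.07],
    [0, [30.3, 3.5, 3], -0.07],
    [0, [30, 5.7, 3], -0.07],
    [0, [29.5, 7.8, 3], -0.07],
    [0, [28.9, 9.8, 3], -0.07],
    [0, [28.1, 11.9, 3], -0.07],
    [0, [27.2, 13.8, 3], -0.07],
    [0, [26.2, 15.7, 3], -0.07],
    [0, [25, 17.5, 3], -0.07],
    [0, [23.7, 19.2, 3], -0.07],
    [0, [22.3, 20.9, 3], -0.07]
  ]
}}

```text
time_s: 2.1
position: [0.4727, 0.0828, 0.1317]
tool_rot: [-0.0, 0.543, 0.84, -0.0]
force: [0.5, -0.3, -0.2]
finger_gap: 1.0
finger_force: 0.0
```

Call:
{"fn": "carry_out", "kwargs": {
  "commands": [
    [0, [0, 0, 0], 0],
    [0, [0, 0, 0], 0]
  ]
}}

```text
time_s: 2.27
position: [0.4723, 0.0832, 0.1316]
tool_rot: [-0.001, 0.543, 0.84, 0.0]
force: [-0.4, 0.2, 0.3]
finger_gap: 1.003
finger_force: 0.0
```

Run:
```python
from h import *
from plant import sensors,camera
s=sensors.get_state();h=head(s["tool_rot"]);print(s["time_s"],s["position"],h,s["tool_rot"],s["force"],s["moment"],s["qpos"])
print(plan(s["position"],h,[.4674,.0843,.13],np.radians(115),1))
c=camera("top");cv2.imwrite("pics/t1.png",cv2.resize(c["img"][160:330,200:400,::-1],None,fx=3.6,fy=3.5));np.savez("pics/t1.npz",**c)
```

```text
2.2667 [0.47234822 0.08323528 0.13158824] 1.9938341210301913 [-7.46252736e-04  5.42893604e-01  8.39801146e-01  1.11554790e-04] [-0.37881264  0.2314474   0.25800869] [-0.0449557   0.02839604 -0.00856336] [ 0.31626306  0.33244427 -0.70870322  1.98604943  0.26904291  0.91766901
 -0.10787429]
[[[np.float64(3.0), np.float64(-4.1), np.float64(1.6)], np.float64(-0.0133)]]
```

View pics/t1.png

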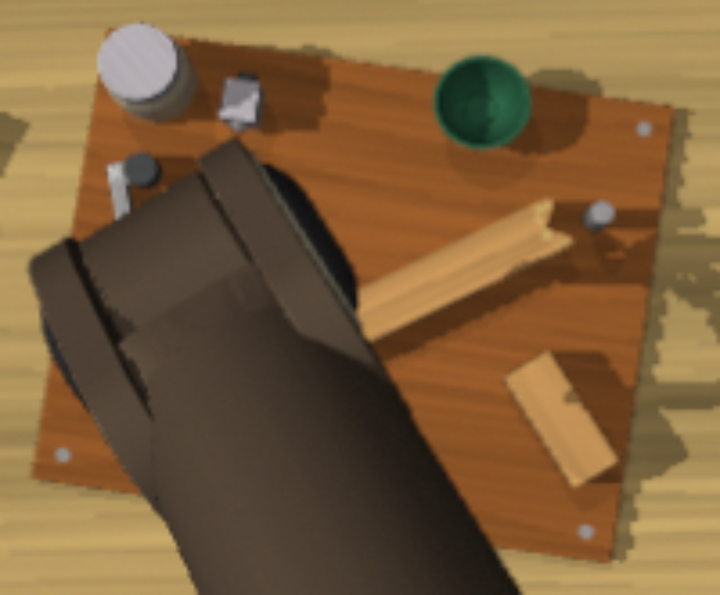

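Call:
{"fn": "carry_out", "kwargs": {
  "commands": [
    [0, [3, -4.1, 15], -0.013],
    [0, [0, 0, 25], 0],
    [0, [0, 0, 25], 0],
    [0, [0, 0, 20], 0],
    [0, [0, 0, 15], 0],
    [0, [0, 0, 10], 0],
    [0, [0, 0, 4], 0],
    [0, [0, 0, 1.5], 0],
    [0, [0, 0, 0], 0],
    [0, [0, 0, 0], 0]
  ]
}}

```text
time_s: 3.15
position: [0.4682, 0.0825, 0.0174]
tool_rot: [0.001, 0.539, 0.842, 0.0]
force: [-0.7, -0.0, 0.7]
finger_gap: 0.998
finger_force: 0.0
```

Call:
{"fn": "carry_out", "kwargs": {
  "commands": [
    [120, [0, 0, 0], 0],
    [160, [0, 0, 0], 0],
    [220, [0, 0, 0], 0],
    [255, [0, 0, 0], 0],
    [255, [0, 0, 0], 0],
    [255, [0, 0, 0], 0],
    [255, [0, 0, 0], 0],
    [255, [0, 0, 0], 0]
  ],
  "grip_force": 60
}}

```text
time_s: 3.82
position: [0.4679, 0.0827, 0.0169]
tool_rot: [0.0, 0.539, 0.843, 0.0]
force: [-0.2, -1.2, 6.1]
finger_gap: -0.0
finger_force: 2.8
```

```bash
cat > st.py <<'E'
from h import *
from plant import sensors
s=sensors.get_state();h=head(s["tool_rot"])
print("t",s["time_s"].__round__(2),"p",s["position"].round(4),"h",round(h,4),"F",s["force"].round(2),"M",s["moment"].round(3),"gap",round(s["finger_gap"],3),"ff",round(s["finger_force"],1))
post=np.array([.5553,-.1238]); d=s["position"][:2]-post
print("rel post: dist",np.hypot(*d).round(4),"ang",np.arctan2(d[1],d[0]).round(4),"along",(d@[np.cos(h),np.sin(h)]).round(4),"right",(d@[np.sin(h),-np.cos(h)]).round(4), "F along/right",(s["force"][:2]@[np.cos(h),np.sin(h)]).round(2),(s["force"][:2]@[np.sin(h),-np.cos(h)]).round(2))
E
python3 st.py
python3 - <<'E'
from h import *
from plant import camera
c=camera("top");np.savez("pics/t2.npz",**c);P=cloud(c)
k=(P[...,0]>.48)&(P[...,0]<.56)&(P[...,1]>-.115)&(P[...,1]<-.03)&(P[...,2]>.037)&(P[...,2]<.05)
q=P[k];print(len(q)); e,V=np.linalg.eigh(np.cov(q[:,:2].T));print(q.mean(0),np.degrees(np.arctan2(V[1,1],V[0,1])),q.max(0),q.min(0))
a=np.radians(115);u=np.array([np.cos(a),np.sin(a)]);print("axial min",(q[:,:2]@u).min(), "lat",np.percentile(q[:,:2]@[u[1],-u[0]],[1,99]),"post ax/lat",np.array([.5553,-.1238])@u,np.array([.5553,-.1238])@[u[1],-u[0]])
E
```

```text
t 3.82 p [0.4679 0.0827 0.0169] h 2.0038 F [-0.19 -1.18  6.07] M [-0.023  0.174 -0.007] gap -0.0 ff 2.8
rel post: dist 0.2242 ang 1.971 along 0.2241 right 0.0074 F along/right -0.99 -0.67
407
[ 0.5337223  -0.06162564  0.04393947] 115.37083532621313 [ 0.55826831 -0.03004248  0.04887182] [ 0.50313488 -0.10279668  0.03818509]
axial min -0.3212866946095503 lat [0.44164448 0.47640375] post ax/lat -0.3468808247797476 0.45095257333795324
```

Run:
```python
from h import *
from plant import camera
c=camera("side");np.savez("pics/s3.npz",**c);cv2.imwrite("pics/s3.png",cv2.resize(c["img"][200:380,210:430,::-1],None,fx=3.6,fy=3.3,interpolation=cv2.INTER_CUBIC))
```

```text
(no output)
```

View pics/s3.png

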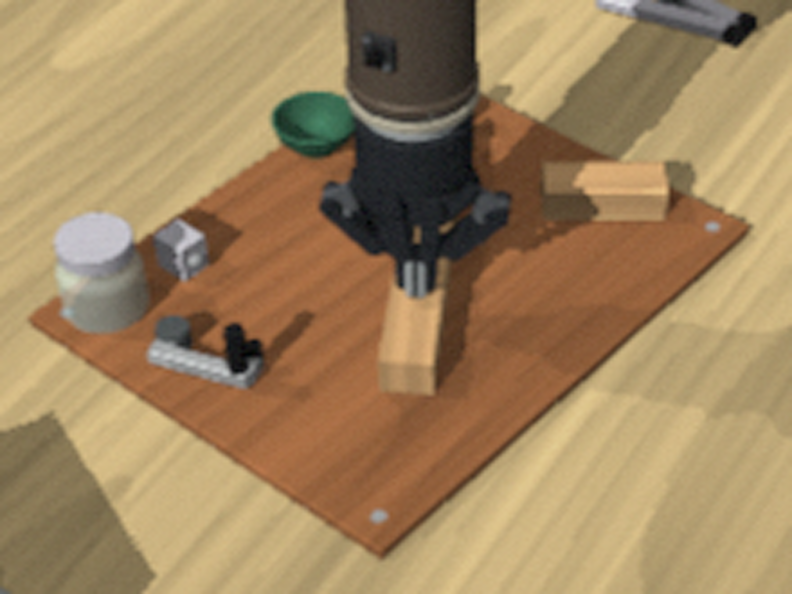

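Run:
```python
from h import *
c=load("s3");P=cloud(c)
for v in range(255,305,4):
    print(v,[ "%.3f,%.3f,%.3f"%tuple(P[v,u]) for u in (319,323,326,330)])
print(proj(c,[[.4679,.0827,.0169],[.4679,.0827,.044],[.4679,.0827,.09]]))
```

```text
255 ['0.460,0.120,0.184', '0.451,0.119,0.187', '0.445,0.115,0.187', '0.438,0.110,0.186']
259 ['0.475,0.098,0.148', '0.453,0.115,0.171', '0.447,0.113,0.172', '0.451,0.088,0.150']
263 ['0.472,0.103,0.140', '0.467,0.094,0.135', '0.460,0.092,0.136', '0.446,0.097,0.147']
267 ['0.472,0.103,0.127', '0.467,0.095,0.123', '0.460,0.092,0.124', '0.447,0.095,0.132']
271 ['0.472,0.105,0.116', '0.477,0.079,0.091', '0.456,0.099,0.118', '0.448,0.094,0.118']
275 ['0.473,0.103,0.100', '0.467,0.095,0.097', '0.460,0.092,0.098', '0.452,0.088,0.098']
279 ['0.475,0.100,0.083', '0.468,0.095,0.082', '0.461,0.092,0.084', '0.456,0.082,0.077']
283 ['0.479,0.095,0.063', '0.468,0.094,0.067', '0.460,0.094,0.072', '0.453,0.086,0.068']
287 ['0.484,0.088,0.041', '0.468,0.094,0.054', '0.461,0.092,0.056', '0.455,0.084,0.052']
291 ['0.475,0.103,0.044', '0.466,0.099,0.046', '0.461,0.093,0.043', '0.453,0.087,0.041']
295 ['0.469,0.112,0.042', '0.461,0.107,0.042', '0.454,0.105,0.044', '0.447,0.098,0.041']
299 ['0.463,0.123,0.041', '0.453,0.119,0.043', '0.449,0.113,0.039', '0.439,0.111,0.044']
303 ['0.455,0.135,0.043', '0.447,0.130,0.043', '0.442,0.125,0.041', '0.433,0.121,0.042']
[[325.83610911 294.52143749]
 [325.67656238 286.95286951]
 [325.39505124 273.60168783]]
```

Call:
{"fn": "carry_out", "kwargs": {
  "commands": [
    [0, [0, 0, -3], 0],
    [0, [0, 0, -2], 0],
    [0, [0, 0, 0], 0],
    [0, [0, 0, 0], 0],
    [0, [0, 0, 0], 0],
    [0, [0, 0, 0], 0],
    [0, [0, 0, 0], 0],
    [0, [0, 0, 0], 0]
  ]
}}

```text
time_s: 4.58
position: [0.4675, 0.0826, 0.0215]
tool_rot: [-0.0, 0.539, 0.842, -0.0]
force: [0.3, 0.0, 0.5]
finger_gap: 0.997
finger_force: 0.0
```

Call:
{"fn": "carry_out", "kwargs": {
  "commands": [
    [0, [0, 0, 5], 0],
    [0, [0, 0, 5], 0],
    [0, [0, 0, 5], 0],
    [0, [0, 0, 3], 0],
    [0, [0, 0, 0], 0]
  ]
}}

```text
time_s: 5.0
position: [0.467, 0.0825, 0.0027]
tool_rot: [-0.001, 0.539, 0.843, -0.0]
force: [-0.6, -0.4, -0.2]
finger_gap: 1.002
finger_force: 0.0
```

```bash
python3 st.py
python3 - <<'E'
from h import *
from plant import camera
c=camera("side");np.savez("pics/s4.npz",**c);P=cloud(c)
cv2.imwrite("pics/s4.png",cv2.resize(c["img"][220:330,270:400,::-1],None,fx=5,fy=5,interpolation=cv2.INTER_CUBIC))
E
```

```text
t 5.0 p [0.467  0.0825 0.0027] h 2.004 F [-0.6  -0.39 -0.16] M [-0.039 -0.008  0.043] gap 1.002 ff 0.0
rel post: dist 0.2245 ang 1.9753 along 0.2244 right 0.0064 F along/right -0.11 -0.71
```

View pics/s4.png

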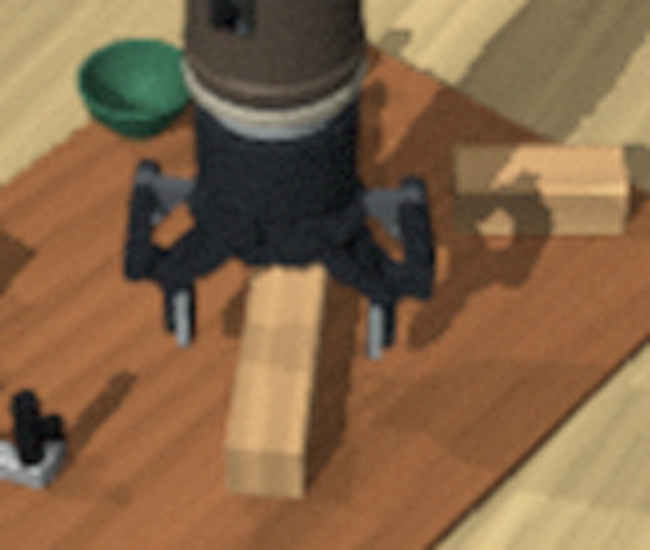

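Call:
{"fn": "carry_out", "kwargs": {
  "commands": [
    [0, [0, 0, 5], 0],
    [0, [0, 0, 5], 0],
    [0, [0, 0, 3], 0],
    [0, [0, 0, 0], 0],
    [60, [0, 0, 0], 0],
    [100, [0, 0, 0], 0],
    [140, [0, 0, 0], 0],
    [180, [0, 0, 0], 0],
    [220, [0, 0, 0], 0],
    [255, [0, 0, 0], 0],
    [255, [0, 0, 0], 0],
    [255, [0, 0, 0], 0]
  ],
  "grip_force": 50
}}

```text
time_s: 6.05
position: [0.4679, 0.0827, -0.0091]
tool_rot: [0.0, 0.539, 0.843, 0.0]
force: [-0.5, -0.0, 5.7]
finger_gap: 0.415
finger_force: 50.6
```

```bash
python3 st.py
python3 - <<'E'
from h import *
from plant import camera
c=camera("top");np.savez("pics/t3.npz",**c);P=cloud(c)
k=(P[...,0]>.48)&(P[...,0]<.56)&(P[...,1]>-.115)&(P[...,1]<-.03)&(P[...,2]>.037)&(P[...,2]<.05)
q=P[k];e,V=np.linalg.eigh(np.cov(q[:,:2].T));print(len(q),np.degrees(np.arctan2(V[1,1],V[0,1])))
a=np.radians(115);u=np.array([np.cos(a),np.sin(a)]);print("axial min",(q[:,:2]@u).min(), "lat",np.percentile(q[:,:2]@[u[1],-u[0]],[1,99]))
E
```

```text
t 6.05 p [ 0.4679  0.0827 -0.0091] h 2.0038 F [-0.55 -0.    5.73] M [-0.04   0.17   0.023] gap 0.415 ff 50.6
rel post: dist 0.2242 ang 1.9711 along 0.2241 right 0.0073 F along/right 0.23 -0.5
411 115.38858334861685
axial min -0.3215937447384388 lat [0.44161507 0.47638714]
```

Call:
{"fn": "carry_out", "kwargs": {
  "commands": [
    [255, [0, 0, -1], 0],
    [255, [0, -2, -0.5], 0],
    [255, [0, -3, 0], 0],
    [255, [0, -3, 0], 0],
    [255, [-3, 0, 0], 0],
    [255, [-5, 0, 0], 0],
    [255, [-5, 0, 0], 0],
    [255, [-4, 0, 0], 0],
    [255, [-2, 0, 0], 0],
    [255, [-1, 0, 0], 0],
    [255, [0, 0, 0], 0],
    [255, [0, 0, 0], 0]
  ]
}}

```text
time_s: 7.1
position: [0.4688, 0.0612, -0.0079]
tool_rot: [-0.0, 0.539, 0.842, 0.0]
force: [0.1, -0.1, -1.0]
finger_gap: 0.41
finger_force: 49.9
```

```bash
python3 st.py
cat > look.py <<'E'
from h import *
from plant import camera,sensors
c=camera("top");P=cloud(c);s=sensors.get_state();a=head(s["tool_rot"])
k=(P[...,0]>.48)&(P[...,0]<.60)&(P[...,1]>-.14)&(P[...,1]<-.04)&(P[...,2]>.037)&(P[...,2]<.049)
u=np.array([np.cos(a),np.sin(a)]);r=np.array([u[1],-u[0]]);post=np.array([.5553,-.1238])
Q=P[k][:,:2]-post; q=Q[Q@u>.006]
e,V=np.linalg.eigh(np.cov(q.T));print(len(q),"railang",np.arctan2(V[1,1],V[0,1]),"h",a)
print("end axial rel post",np.sort(q@u)[:3],"lat",np.percentile(q@r,[1,99]),np.percentile(q@r,[1,99]).mean())
E
python3 look.py
```

```text
t 7.1 p [ 0.4688  0.0612 -0.0079] h 2.0037 F [ 0.13 -0.12 -0.99] M [ 0.13   0.015 -0.022] gap 0.41 ff 49.9
rel post: dist 0.2042 ang 2.0084 along 0.2042 right -0.001 F along/right -0.17 0.07
502 railang 2.0545448642794613 h 2.0039563646023044
end axial rel post [0.00664128 0.00665939 0.00674722] lat [-0.01814646  0.01700607] -0.0005701953147514913
```

Call:
{"fn": "carry_out", "kwargs": {
  "commands": [
    [255, [-1, 0, 0], 0],
    [255, [-1, 0, 0], 0],
    [255, [-1, 0, 0], 0],
    [255, [-0.5, 0, 0], 0],
    [255, [0, 0, 0], 0]
  ]
}}

```text
time_s: 7.57
position: [0.4703, 0.0578, -0.0079]
tool_rot: [0.0, 0.539, 0.842, -0.0]
force: [0.3, -0.2, -1.2]
finger_gap: 0.413
finger_force: 49.9
```

Call:
{"fn": "carry_out", "kwargs": {
  "commands": [
    [255, [-0.5, 0, 0], 0],
    [255, [-0.5, 0, 0], 0],
    [255, [0, 0, 0], 0]
  ]
}}

```text
time_s: 7.82
position: [0.4706, 0.0569, -0.0079]
tool_rot: [0.0, 0.539, 0.842, -0.0]
force: [0.9, 0.2, -1.6]
finger_gap: 0.41
finger_force: 49.9
```

Call:
{"fn": "carry_out", "kwargs": {
  "commands": [
    [255, [-0.5, 0, 0], 0],
    [255, [-0.5, 0, 0], 0],
    [255, [0, 0, 0], 0]
  ]
}}

```text
time_s: 8.07
position: [0.4711, 0.0561, -0.0079]
tool_rot: [0.0, 0.539, 0.842, 0.0]
force: [0.3, 0.2, -2.0]
finger_gap: 0.412
finger_force: 49.9
```

Call:
{"fn": "carry_out", "kwargs": {
  "commands": [
    [255, [-0.5, 0, 0], 0],
    [255, [-0.5, 0, 0], 0],
    [255, [0, 0, 0], 0]
  ]
}}

```text
time_s: 8.32
position: [0.4715, 0.0557, -0.0079]
tool_rot: [-0.0, 0.538, 0.843, 0.0]
force: [-0.6, 2.1, -2.1]
finger_gap: 0.408
finger_force: 49.9
```

Call:
{"fn": "carry_out", "kwargs": {
  "commands": [
    [255, [-0.5, 0, 0], 0],
    [255, [-0.5, 0, 0], 0],
    [255, [0, 0, 0], 0]
  ]
}}

```text
time_s: 8.57
position: [0.4714, 0.0556, -0.0079]
tool_rot: [-0.001, 0.538, 0.843, 0.0]
force: [-2.6, 6.1, -2.0]
finger_gap: 0.411
finger_force: 49.9
```

```bash
python3 st.py; python3 look.py
```

```text
t 8.57 p [ 0.4714  0.0556 -0.0079] h 2.005 F [-2.65  6.14 -1.96] M [1.207 0.46  0.104] gap 0.411 ff 49.9
rel post: dist 0.1981 ang 2.0081 along 0.1981 right -0.0006 F along/right 6.68 0.18
527 railang 2.0622801596556295 h 2.005053539211465
end axial rel post [0.00637314 0.00643634 0.00660123] lat [-0.01800055  0.01777105] -0.00011474977596321635
```

Call:
{"fn": "carry_out", "kwargs": {
  "commands": [
    [255, [-0.7, 1, 0], 0.005],
    [255, [0, 3, 0], 0.015],
    [255, [-0.06, 4.95, 0], 0.025],
    [255, [-0.06, 4.95, 0], 0.025],
    [255, [-0.06, 4.95, 0], 0.025],
    [255, [0, 0, 0], 0]
  ]
}}

```text
time_s: 9.12
position: [0.4895, 0.063, -0.0079]
tool_rot: [-0.001, 0.578, 0.816, 0.001]
force: [-4.0, 7.0, -1.5]
finger_gap: 0.416
finger_force: 50.0
```

```bash
python3 st.py
```

```text
t 9.12 p [ 0.4895  0.063  -0.0079] h 1.9081 F [-4.03  7.05 -1.49] M [ 1.457  0.809 -0.188] gap 0.416 ff 50.0
rel post: dist 0.198 ang 1.9097 along 0.198 right -0.0003 F along/right 7.99 -1.47
```

Call:
{"fn": "carry_out", "kwargs": {
  "commands": [
    [255, [-0.15, 4.95, 0], 0.025],
    [255, [-0.15, 4.95, 0], 0.025],
    [255, [-0.1, 4.95, 0], 0.025],
    [255, [-0.06, 4.95, 0], 0.025],
    [255, [-0.06, 4.95, 0], 0.025],
    [255, [-0.06, 4.95, 0], 0.025],
    [255, [0, 0, 0], 0]
  ]
}}

```text
time_s: 9.7
position: [0.5182, 0.0707, -0.008]
tool_rot: [-0.001, 0.638, 0.77, 0.001]
force: [-3.5, 8.0, -1.8]
finger_gap: 0.412
finger_force: 50.1
```

```bash
python3 st.py
```

```text
t 9.7 p [ 0.5182  0.0707 -0.008 ] h 1.7576 F [-3.51  8.   -1.79] M [ 1.628  0.744 -0.397] gap 0.412 ff 50.1
rel post: dist 0.198 ang 1.759 along 0.198 right -0.0003 F along/right 8.51 -1.97
```

Call:
{"fn": "carry_out", "kwargs": {
  "commands": [
    [255, [-0.1, 4.95, 0], 0.025],
    [255, [-0.1, 4.95, 0], 0.025],
    [255, [-0.1, 4.95, 0], 0.025],
    [255, [-0.06, 4.95, 0], 0.025],
    [255, [-0.06, 4.95, 0], 0.025],
    [255, [-0.06, 4.95, 0], 0.025],
    [255, [-0.06, 4.95, 0], 0.025],
    [255, [-0.06, 4.95, 0], 0.025],
    [255, [-0.06, 4, 0], 0.02],
    [255, [-0.02, 2, 0], 0.01],
    [255, [0, 0, 0], 0]
  ]
}}

```text
time_s: 10.62
position: [0.5633, 0.074, -0.0081]
tool_rot: [-0.001, 0.722, 0.692, 0.001]
force: [-2.2, 7.8, -1.3]
finger_gap: 0.411
finger_force: 50.1
```

```bash
python3 st.py; python3 look.py
```

```text
t 10.62 p [ 0.5633  0.074  -0.0081] h 1.5281 F [-2.18  7.78 -1.34] M [ 1.615  0.555 -0.475] gap 0.411 ff 50.1
rel post: dist 0.1979 ang 1.5303 along 0.1979 right -0.0004 F along/right 7.68 -2.51
473 railang 1.53641310135996 h 1.5288196684537827
end axial rel post [0.00603437 0.00603906 0.00758051] lat [-0.01683507  0.01810995] 0.0006374358984918681
```

Call:
{"fn": "carry_out", "kwargs": {
  "commands": [
    [255, [-0.1, 1.9, 0], 0.01],
    [255, [-0.05, 1.9, 0], 0.01],
    [255, [-0.02, 1.9, 0], 0.01],
    [255, [0, 1, 0], 0.005],
    [255, [0, 1, 0], 0.005],
    [255, [0, 0, 0], 0]
  ]
}}

```text
time_s: 11.17
position: [0.5709, 0.0735, -0.008]
tool_rot: [-0.001, 0.735, 0.678, 0.001]
force: [-1.8, 8.3, -1.7]
finger_gap: 0.408
finger_force: 50.1
```

```bash
python3 st.py
```

```text
t 11.17 p [ 0.5709  0.0735 -0.008 ] h 1.4889 F [-1.81  8.25 -1.73] M [ 1.692  0.461 -0.542] gap 0.408 ff 50.1
rel post: dist 0.1979 ang 1.4917 along 0.1979 right -0.0006 F along/right 8.08 -2.48
```

Call:
{"fn": "carry_out", "kwargs": {
  "commands": [
    [255, [-0.05, 0.9, 0], 0.005],
    [255, [-0.05, 0.9, 0], 0.005],
    [255, [0, 0.9, 0], 0.005],
    [255, [0, 0, 0], 0]
  ]
}}

```text
time_s: 11.5
position: [0.5738, 0.0732, -0.0079]
tool_rot: [-0.001, 0.74, 0.672, 0.001]
force: [-2.2, 7.9, -0.9]
finger_gap: 0.411
finger_force: 50.1
```

```bash
python3 st.py
```

```text
t 11.5 p [ 0.5738  0.0732 -0.0079] h 1.474 F [-2.16  7.9  -0.88] M [ 1.666  0.292 -0.395] gap 0.411 ff 50.1
rel post: dist 0.1979 ang 1.4771 along 0.1979 right -0.0006 F along/right 7.65 -2.91
```

Call:
{"fn": "carry_out", "kwargs": {
  "commands": [
    [255, [-0.05, 0.9, 0], 0.005],
    [255, [-0.05, 0.9, 0], 0.005],
    [255, [0, 0, 0], 0]
  ]
}}

```text
time_s: 11.75
position: [0.5757, 0.073, -0.0078]
tool_rot: [-0.001, 0.744, 0.668, 0.001]
force: [-1.4, 8.3, -2.1]
finger_gap: 0.413
finger_force: 50.1
```

```bash
python3 st.py
```

```text
t 11.75 p [ 0.5757  0.073  -0.0078] h 1.4642 F [-1.44  8.29 -2.06] M [ 1.718  0.272 -0.366] gap 0.413 ff 50.1
rel post: dist 0.1979 ang 1.4675 along 0.1979 right -0.0006 F along/right 8.09 -2.31
```

Call:
{"fn": "carry_out", "kwargs": {
  "commands": [
    [255, [-0.05, 0.9, 0], 0.005],
    [255, [-0.05, 0.9, 0], 0.005],
    [255, [0, 0, 0], 0]
  ]
}}

```text
time_s: 12.0
position: [0.5776, 0.0728, -0.0078]
tool_rot: [-0.001, 0.747, 0.665, 0.001]
force: [-0.6, 8.2, -1.7]
finger_gap: 0.412
finger_force: 50.1
```

```bash
python3 st.py
```

```text
t 12.0 p [ 0.5776  0.0728 -0.0078] h 1.4543 F [-0.61  8.2  -1.7 ] M [ 1.741  0.264 -0.32 ] gap 0.412 ff 50.1
rel post: dist 0.1979 ang 1.4579 along 0.1979 right -0.0007 F along/right 8.07 -1.56
```

Call:
{"fn": "carry_out", "kwargs": {
  "commands": [
    [255, [-0.2, 0.95, 0], 0.005],
    [255, [-0.2, 0.95, 0], 0.005],
    [255, [0, 0, 0], 0]
  ]
}}

```text
time_s: 12.25
position: [0.5795, 0.0726, -0.0078]
tool_rot: [-0.001, 0.75, 0.661, 0.001]
force: [-1.1, 9.0, -1.7]
finger_gap: 0.415
finger_force: 50.1
```

```bash
python3 st.py
```

```text
t 12.25 p [ 0.5795  0.0726 -0.0078] h 1.4445 F [-1.15  8.97 -1.68] M [ 1.962  0.222 -0.347] gap 0.415 ff 50.1
rel post: dist 0.1979 ang 1.4479 along 0.1979 right -0.0007 F along/right 8.76 -2.27
```

Call:
{"fn": "carry_out", "kwargs": {
  "commands": [
    [255, [-0.05, 0.95, 0], 0.005],
    [255, [-0.05, 0.95, 0], 0.005],
    [255, [0, 0, 0], 0]
  ]
}}

```text
time_s: 12.5
position: [0.5815, 0.0724, -0.0077]
tool_rot: [-0.001, 0.754, 0.657, 0.001]
force: [-0.4, 8.9, -1.9]
finger_gap: 0.408
finger_force: 50.1
```

```bash
python3 st.py
```

```text
t 12.5 p [ 0.5815  0.0724 -0.0077] h 1.4347 F [-0.43  8.93 -1.91] M [ 1.96   0.202 -0.355] gap 0.408 ff 50.1
rel post: dist 0.1979 ang 1.4381 along 0.1979 right -0.0007 F along/right 8.79 -1.64
```

Call:
{"fn": "carry_out", "kwargs": {
  "commands": [
    [255, [-0.05, 0.95, 0], 0.005],
    [255, [-0.05, 0.95, 0], 0.005],
    [255, [0, 0, 0], 0]
  ]
}}

```text
time_s: 12.75
position: [0.5834, 0.0721, -0.0077]
tool_rot: [-0.001, 0.757, 0.654, 0.002]
force: [-0.8, 9.4, -0.9]
finger_gap: 0.41
finger_force: 50.1
```

```bash
python3 st.py
```

```text
t 12.75 p [ 0.5834  0.0721 -0.0077] h 1.4248 F [-0.83  9.4  -0.93] M [ 1.996  0.166 -0.324] gap 0.41 ff 50.1
rel post: dist 0.1979 ang 1.4285 along 0.1979 right -0.0007 F along/right 9.18 -2.19
```

Call:
{"fn": "carry_out", "kwargs": {
  "commands": [
    [255, [-0.02, 0.95, 0], 0.005],
    [255, [-0.02, 0.95, 0], 0.005],
    [255, [0, 0, 0], 0]
  ]
}}

```text
time_s: 13.0
position: [0.5853, 0.0718, -0.0077]
tool_rot: [-0.001, 0.76, 0.65, 0.002]
force: [-0.3, 8.8, -1.9]
finger_gap: 0.411
finger_force: 50.1
```

Call:
{"fn": "carry_out", "kwargs": {
  "commands": [
    [255, [-0.02, 0.95, 0], 0.005],
    [255, [-0.02, 0.95, 0], 0.005],
    [255, [0, 0, 0], 0]
  ]
}}

```text
time_s: 13.25
position: [0.5872, 0.0715, -0.0077]
tool_rot: [-0.001, 0.763, 0.646, 0.002]
force: [-0.5, 8.8, -1.0]
finger_gap: 0.408
finger_force: 50.1
```

```bash
python3 st.py
```

```text
t 13.25 p [ 0.5872  0.0715 -0.0077] h 1.4047 F [-0.46  8.78 -0.99] M [ 2.004  0.053 -0.289] gap 0.408 ff 50.1
rel post: dist 0.1979 ang 1.4087 along 0.1979 right -0.0008 F along/right 8.59 -1.91
```

Call:
{"fn": "carry_out", "kwargs": {
  "commands": [
    [255, [-0.03, 0.95, 0], 0.005],
    [255, [-0.03, 0.95, 0], 0.005],
    [255, [0, 0, 0], 0]
  ]
}}

```text
time_s: 13.5
position: [0.5892, 0.0712, -0.0076]
tool_rot: [-0.001, 0.766, 0.642, 0.002]
force: [-0.2, 9.4, -1.0]
finger_gap: 0.409
finger_force: 50.1
```

Call:
{"fn": "carry_out", "kwargs": {
  "commands": [
    [255, [-0.03, 0.95, 0], 0.005],
    [255, [0, 0, 0], 0]
  ]
}}

```text
time_s: 13.67
position: [0.5901, 0.071, -0.0076]
tool_rot: [-0.001, 0.768, 0.64, 0.002]
force: [-0.7, 9.0, -1.0]
finger_gap: 0.412
finger_force: 50.1
```

Call:
{"fn": "carry_out", "kwargs": {
  "commands": [
    [255, [-0.03, 0.95, 0], 0.005],
    [255, [0, 0, 0], 0]
  ]
}}

```text
time_s: 13.83
position: [0.5911, 0.0708, -0.0076]
tool_rot: [-0.001, 0.77, 0.638, 0.002]
force: [-0.2, 9.0, -1.3]
finger_gap: 0.409
finger_force: 50.1
```

```bash
python3 st.py
```

```text
t 13.83 p [ 0.5911  0.0708 -0.0076] h 1.3849 F [-0.24  9.03 -1.26] M [ 2.089  0.008 -0.313] gap 0.409 ff 50.1
rel post: dist 0.1979 ang 1.389 along 0.1979 right -0.0008 F along/right 8.83 -1.91
```

Call:
{"fn": "carry_out", "kwargs": {
  "commands": [
    [255, [-0.03, 0.95, 0], 0.005],
    [255, [0, 0, 0], 0]
  ]
}}

```text
time_s: 14.0
position: [0.592, 0.0706, -0.0076]
tool_rot: [-0.001, 0.771, 0.637, 0.002]
force: [-0.4, 8.6, -0.9]
finger_gap: 0.41
finger_force: 50.1
```

Call:
{"fn": "carry_out", "kwargs": {
  "commands": [
    [255, [-0.03, 0.95, 0], 0.005],
    [255, [0, 0, 0], 0]
  ]
}}

```text
time_s: 14.17
position: [0.593, 0.0704, -0.0076]
tool_rot: [-0.001, 0.773, 0.635, 0.002]
force: [0.2, 9.7, -1.7]
finger_gap: 0.409
finger_force: 50.1
```

Call:
{"fn": "carry_out", "kwargs": {
  "commands": [
    [255, [-0.03, 0.95, 0], 0.005],
    [255, [0, 0, 0], 0]
  ]
}}

```text
time_s: 14.33
position: [0.5933, 0.0703, -0.0077]
tool_rot: [-0.001, 0.774, 0.633, 0.001]
force: [-1.0, 9.3, 0.2]
finger_gap: 0.41
finger_force: 50.2
```

```bash
python3 st.py
```

```text
t 14.33 p [ 0.5933  0.0703 -0.0077] h 1.371 F [-1.04  9.26  0.25] M [ 2.058  0.254 -0.006] gap 0.41 ff 50.2
rel post: dist 0.1978 ang 1.3773 along 0.1978 right -0.0012 F along/right 8.87 -2.86
```

Call:
{"fn": "carry_out", "kwargs": {
  "commands": [
    [255, [0, 0.8, 0], 0.004],
    [255, [0, 0, 0], 0]
  ]
}}

```text
time_s: 14.5
position: [0.5934, 0.0703, -0.0077]
tool_rot: [-0.002, 0.775, 0.632, 0.001]
force: [-3.4, 8.8, 0.5]
finger_gap: 0.409
finger_force: 50.5
```

```bash
cat >> st.py <<'E'
Fr=s["force"][:2]@[np.sin(h),-np.cos(h)];Mz=s["moment"][2];N=(-.198*Fr+Mz)/.253;print("N nose",N.round(2),"P post lat",(-Fr-N).round(2))
E
python3 st.py
```

```text
t 14.5 p [ 0.5934  0.0703 -0.0077] h 1.3682 F [-3.37  8.81  0.53] M [2.023 0.676 0.407] gap 0.409 ff 50.5
rel post: dist 0.1978 ang 1.3769 along 0.1978 right -0.0017 F along/right 7.95 -5.07
N nose 5.58 P post lat -0.51
```

Call:
{"fn": "carry_out", "kwargs": {
  "commands": [
    [255, [0, 0.8, 0], 0.004],
    [255, [0, 0, 0], 0]
  ]
}}

```text
time_s: 14.67
position: [0.5935, 0.0703, -0.0077]
tool_rot: [-0.002, 0.776, 0.631, 0.0]
force: [-5.5, 9.8, 3.6]
finger_gap: 0.412
finger_force: 50.9
```

```bash
python3 st.py
```

```text
t 14.67 p [ 0.5935  0.0703 -0.0077] h 1.3654 F [-5.5   9.75  3.57] M [2.033 1.045 0.778] gap 0.412 ff 50.9
rel post: dist 0.1978 ang 1.3765 along 0.1978 right -0.0022 F along/right 8.42 -7.37
N nose 8.85 P post lat -1.47
```

Call:
{"fn": "carry_out", "kwargs": {
  "commands": [
    [255, [-0.2, 0.5, 0], 0],
    [255, [0, 0, 0], 0],
    [255, [0, 0, 0], 0],
    [255, [0, 0, 0], 0]
  ]
}}

```text
time_s: 15.0
position: [0.5935, 0.0703, -0.0077]
tool_rot: [-0.002, 0.776, 0.631, 0.0]
force: [-6.5, 11.0, 5.0]
finger_gap: 0.414
finger_force: 51.1
```

```bash
python3 st.py
```

```text
t 15.0 p [ 0.5935  0.0703 -0.0077] h 1.3657 F [-6.48 10.97  4.98] M [2.233 1.356 0.735] gap 0.414 ff 51.1
rel post: dist 0.1978 ang 1.3764 along 0.1978 right -0.0021 F along/right 9.42 -8.58
N nose 9.62 P post lat -1.04
```

Call:
{"fn": "carry_out", "kwargs": {
  "commands": [
    [255, [0, 0, 0], 0],
    [255, [0, 0, 0], 0],
    [255, [0, 0, 0], 0],
    [255, [0, 0, 0], 0]
  ]
}}

```text
time_s: 15.33
position: [0.5935, 0.0703, -0.0078]
tool_rot: [-0.002, 0.776, 0.631, 0.0]
force: [-6.7, 9.4, 4.4]
finger_gap: 0.408
finger_force: 51.1
```

```bash
python3 st.py; python3 look.py
```

```text
t 15.33 p [ 0.5935  0.0703 -0.0078] h 1.3657 F [-6.66  9.38  4.4 ] M [2.161 1.393 0.751] gap 0.408 ff 51.1
rel post: dist 0.1978 ang 1.3764 along 0.1978 right -0.0021 F along/right 7.83 -8.43
N nose 9.57 P post lat -1.14
411 railang 1.1816235655749139 h 1.3656976830136371
end axial rel post [0.0061113  0.0066065  0.00664848] lat [-0.01756326  0.01781305] 0.00012489366169018447
```

Call:
{"fn": "carry_out", "kwargs": {
  "commands": [
    [255, [0.4, -0.6, 0], -0.004],
    [255, [0.4, -0.6, 0], -0.003],
    [255, [0, 0, 0], 0]
  ]
}}

```text
time_s: 15.63
position: [0.5934, 0.0703, -0.0077]
tool_rot: [-0.002, 0.774, 0.633, 0.001]
force: [-2.7, 7.7, 2.4]
finger_gap: 0.41
finger_force: 50.5
```

```bash
python3 st.py
```

```text
t 15.63 p [ 0.5934  0.0703 -0.0077] h 1.3704 F [-2.72  7.66  2.41] M [1.846 0.751 0.085] gap 0.41 ff 50.5
rel post: dist 0.1978 ang 1.377 along 0.1978 right -0.0013 F along/right 6.96 -4.19
N nose 3.62 P post lat 0.57
```

Call:
{"fn": "carry_out", "kwargs": {
  "commands": [
    [0, [0.3, 0, 0], 0],
    [0, [0, 0, 0], 0],
    [0, [0, 0, 0], 0],
    [0, [0, 0, 0], 0],
    [0, [0, 0, 0], 0],
    [0, [0, 0, 0], 0],
    [0, [0, 0, 0], 0],
    [0, [0, 0, 0], 0]
  ]
}}

```text
time_s: 16.3
position: [0.5946, 0.0671, -0.0079]
tool_rot: [0.0, 0.775, 0.632, 0.0]
force: [0.2, 0.1, 0.0]
finger_gap: 1.002
finger_force: 0.0
```

Call:
{"fn": "carry_out", "kwargs": {
  "commands": [
    [0, [0, 0, -5], 0],
    [0, [0, 0, -15], 0],
    [0, [0, 0, -25], 0],
    [0, [0, 0, -30], 0],
    [0, [0, 0, -30], 0],
    [0, [0, 0, -20], 0],
    [0, [-30, -10, -5], 0],
    [0, [-40, -10, 0], 0],
    [0, [-40, -10, 0], 0],
    [0, [-40, -10, 0], 0],
    [0, [-30, -5, 0], 0],
    [0, [0, 0, 0], 0]
  ]
}}

```text
time_s: 17.3
position: [0.5112, -0.1076, 0.1222]
tool_rot: [0.001, 0.778, 0.628, -0.002]
force: [1.0, -0.1, -1.4]
finger_gap: 0.998
finger_force: 0.0
```

```bash
python3 st.py
python3 - <<'E'
from h import *
from plant import camera
c=camera("top");np.savez("pics/t5.npz",**c);cv2.imwrite("pics/t5.png",cv2.resize(c["img"][160:330,200:400,::-1],None,fx=3.6,fy=3.5))
P=cloud(c);z=P[...,2]
m=((z>.037)&(z<.05)).astype(np.uint8);m[:160]=0;m[330:]=0;m[:,:200]=0;m[:,400:]=0
k,l,s,ce=cv2.connectedComponentsWithStats(m)
for i in range(1,k):
    if s[i,4]>300: print(cv2.minAreaRect((P[l==i][:,:2]*1000).astype(np.float32)))
def med(x0,x1,y0,y1,z0,z1):
    k=(P[...,0]>x0)&(P[...,0]<x1)&(P[...,1]>y0)&(P[...,1]<y1)&(z>z0)&(z<z1);return P[k]
q=med(.51,.58,.16,.24,.05,.08);print("peg",len(q),q.mean(0),np.median(q,0))
q=med(.575,.63,.16,.24,.033,.08);print("piv",len(q),q.mean(0))
E
```

```text
t 17.3 p [ 0.5112 -0.1076  0.1222] h 1.3592 F [ 1.01 -0.08 -1.37] M [ 0.006 -0.067 -0.038] gap 0.998 ff 0.0
rel post: dist 0.047 ang 2.7892 along 0.0066 right -0.0465 F along/right 0.13 1.01
N nose -0.94 P post lat -0.07
((584.5408935546875, 23.020538330078125), (238.7459716796875, 37.38440704345703), 79.2934341430664)
((415.3812255859375, -93.9035415649414), (88.8388900756836, 36.11345291137695), 30.190296173095703)
peg 37 [0.53675529 0.19509198 0.06822003] [0.53586323 0.19508876 0.07063515]
piv 43 [0.59558107 0.18921477 0.03444188]
```

View pics/t5.png

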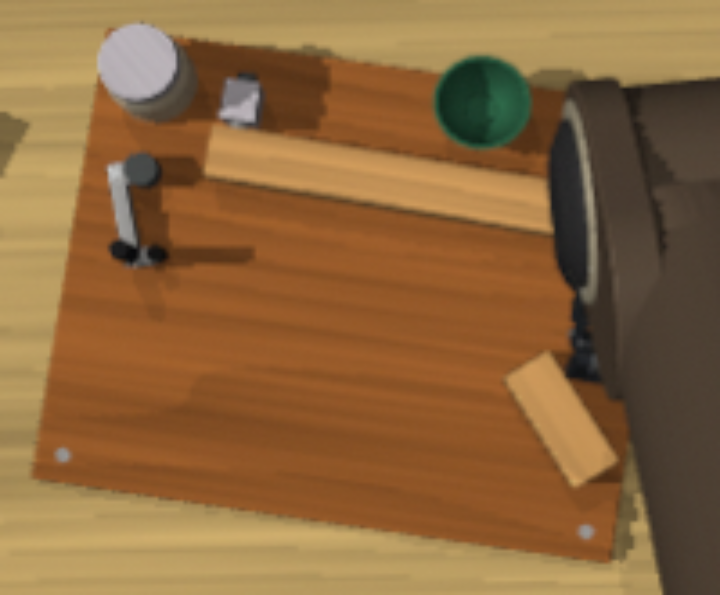

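Run:
```python
from h import *
from plant import sensors
s=sensors.get_state();h=head(s["tool_rot"]);print(s["position"],h,s["qpos"])
for r in plan(s["position"],h,[.536,.195,.09],1.474,10): print([float(x) for x in r[0]],float(r[1]))
c=load("t5");print(onz(c,[(243.6,232.6),(234.4,231.4)],.039), onz(c,[(234.4,231.4)],.07))
```

```text
[ 0.51279509 -0.10411942  0.12249344] 1.3614490813402904 [ 0.46466976  0.36778606 -0.44553673  1.90973048  0.20049915  0.90738684
 -0.28843889]
[29.7, -3.9, 3.2] -0.0113
[29.8, -3.6, 3.2] -0.0113
[29.8, -3.3, 3.2] -0.0113
[29.9, -2.9, 3.2] -0.0113
[29.9, -2.6, 3.2] -0.0113
[29.9, -2.3, 3.2] -0.0113
[29.9, -1.9, 3.2] -0.0113
[30.0, -1.6, 3.2] -0.0113
[30.0, -1.3, 3.2] -0.0113
[30.0, -0.9, 3.2] -0.0113
[[0.53411815 0.17572172 0.039     ]
 [0.53764289 0.19831103 0.039     ]] [[0.53467691 0.19254696 0.07      ]]
```

Call:
{"fn": "carry_out", "kwargs": {
  "commands": [
    [0, [29.7, -3.9, 3], -0.011],
    [30, [29.8, -3.6, 3], -0.011],
    [60, [29.8, -3.3, 3], -0.011],
    [90, [29.9, -2.9, 3], -0.011],
    [100, [29.9, -2.6, 3], -0.011],
    [100, [29.9, -2.3, 3], -0.011],
    [100, [29.9, -1.9, 3], -0.011],
    [100, [30, -1.6, 3], -0.011],
    [100, [30, -1.3, 3], -0.011],
    [100, [30, -0.9, 3], -0.011],
    [100, [0, 0, 0], 0],
    [100, [0, 0, 0], 0]
  ]
}}

```text
time_s: 18.35
position: [0.535, 0.2032, 0.0922]
tool_rot: [-0.001, 0.737, 0.675, 0.0]
force: [0.2, -0.5, 0.6]
finger_gap: 0.607
finger_force: 0.0
```

Run:
```python
from h import *
from plant import sensors
s=sensors.get_state();h=head(s["tool_rot"]);print(s["position"],h,s["finger_gap"],s["force"])
for r in plan(s["position"],h,[.536,.195,.011],1.474,1): print([float(x) for x in r[0]],float(r[1]))
```

```text
[0.53496594 0.20318019 0.09215035] 1.4832168540920991 0.6069414549943796 [ 0.22643392 -0.52512671  0.61192234]
[-8.1, 1.7, 81.2] 0.0092
```

Call:
{"fn": "carry_out", "kwargs": {
  "commands": [
    [100, [-8.1, 1.7, 10], 0.009],
    [100, [0, 0, 15], 0],
    [100, [0, 0, 15], 0],
    [100, [0, 0, 12], 0],
    [100, [0, 0, 8], 0],
    [100, [0, 0, 0], 0]
  ]
}}

```text
time_s: 18.85
position: [0.5358, 0.1894, 0.0301]
tool_rot: [-0.0, 0.743, 0.67, -0.002]
force: [-1.5, -0.0, -0.1]
finger_gap: 0.609
finger_force: 0.0
```

Call:
{"fn": "carry_out", "kwargs": {
  "commands": [
    [100, [0, 0, 6], 0],
    [100, [0, 0, 6], 0],
    [100, [0, 0, 5], 0],
    [100, [0, 0, 3], 0],
    [100, [0, 0, 0], 0]
  ]
}}

```text
time_s: 19.27
position: [0.5365, 0.1909, 0.0115]
tool_rot: [-0.0, 0.742, 0.67, -0.0]
force: [-0.1, 0.1, -0.1]
finger_gap: 0.609
finger_force: 0.0
```

```bash
python3 st.py
python3 - <<'E'
from h import *
from plant import camera
c=camera("side");np.savez("pics/s6.npz",**c)
cv2.imwrite("pics/s6.png",cv2.resize(c["img"][220:340,220:340,::-1],None,fx=5,fy=5,interpolation=cv2.INTER_CUBIC))
E
```

```text
t 19.27 p [0.5365 0.1909 0.0115] h 1.4689 F [-0.06  0.05 -0.11] M [ 0.008 -0.057  0.057] gap 0.609 ff 0.0
rel post: dist 0.3153 ang 1.6306 along 0.3112 right -0.0507 F along/right 0.04 -0.07
N nose 0.28 P post lat -0.21
```

View pics/s6.png

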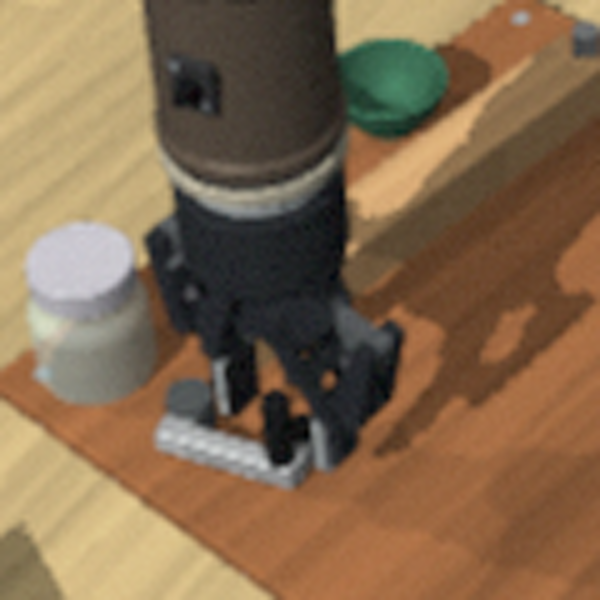

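Call:
{"fn": "carry_out", "kwargs": {
  "commands": [
    [100, [4, 0, 0], 0],
    [100, [0, 0, 0], 0],
    [140, [0, 0, 0], 0],
    [180, [0, 0, 0], 0],
    [220, [0, 0, 0], 0],
    [255, [0, 0, 0], 0],
    [255, [0, 0, 0], 0],
    [255, [0, 0, 0], 0],
    [255, [0, 0, 0], 0]
  ],
  "grip_force": 40
}}

```text
time_s: 20.07
position: [0.5364, 0.1951, 0.0123]
tool_rot: [-0.0, 0.742, 0.67, -0.001]
force: [-5.9, 0.1, 5.8]
finger_gap: 0.151
finger_force: 39.0
```

```bash
cat > st2.py <<'E'
from h import *
from plant import sensors
s=sensors.get_state();h=head(s["tool_rot"]);F=s["force"]
pv=np.array([.5956,.1892]);d=s["position"][:2]-pv;a=np.arctan2(d[1],d[0])%(2*np.pi)
print("t",round(s["time_s"],2),"p",s["position"].round(4),"h",round(h,4),"F",F.round(2),"Mz",s["moment"][2].round(3),"gap",round(s["finger_gap"],3),"ff",round(s["finger_force"],1),"r",np.hypot(*d).round(4),"pegang",a.round(4),"h-a",round((h-a)%np.pi,3),"Ftan",(F[:2]@[-np.sin(a),np.cos(a)]).round(2),"Frad",(F[:2]@[np.cos(a),np.sin(a)]).round(2))
E
python3 st2.py
```

```text
t 20.07 p [0.5364 0.1951 0.0123] h 1.4691 F [-5.94  0.11  5.75] Mz -0.013 gap 0.151 ff 39.0 r 0.0595 pegang 3.0418 h-a 1.569 Ftan 0.48 Frad 5.92
```

Call:
{"fn": "carry_out", "kwargs": {
  "commands": [
    [255, [0, -1.3, -1.2], 0],
    [255, [-1.5, 0, 0], -0.025],
    [255, [-3, 0.08, 0], -0.05],
    [255, [-3.05, 0.08, 0], -0.05],
    [255, [-3.05, 0.08, 0], -0.05],
    [255, [-3.05, 0.08, 0], -0.05],
    [255, [-1.5, 0.02, 0], -0.025],
    [255, [0, 0, 0], 0]
  ]
}}

```text
time_s: 20.73
position: [0.537, 0.1795, 0.0125]
tool_rot: [0.0, 0.653, 0.758, 0.0]
force: [5.4, 0.7, -10.8]
finger_gap: 0.149
finger_force: 40.1
```

```bash
python3 st2.py
```

```text
t 20.73 p [0.537  0.1795 0.0125] h 1.7194 F [  5.39   0.71 -10.76] Mz 0.039 gap 0.149 ff 40.1 r 0.0594 pegang 3.3061 h-a 1.555 Ftan 0.19 Frad -5.44
```

Call:
{"fn": "carry_out", "kwargs": {
  "commands": [
    [255, [0, 0.6, 0.8], 0],
    [255, [-1.5, 0.04, 0], -0.025],
    [255, [-3, 0.08, 0], -0.05],
    [255, [-3, 0.08, 0], -0.05],
    [255, [-3, 0.08, 0], -0.05],
    [255, [-3, 0.08, 0], -0.05],
    [255, [-3, 0.08, 0], -0.05],
    [255, [-1.5, 0.02, 0], -0.025],
    [255, [0, 0, 0], 0]
  ]
}}

```text
time_s: 21.48
position: [0.5425, 0.1626, 0.0124]
tool_rot: [0.0, 0.532, 0.847, 0.0]
force: [2.4, 0.9, -4.9]
finger_gap: 0.15
finger_force: 40.8
```

```bash
python3 st2.py
```

```text
t 21.48 p [0.5425 0.1626 0.0124] h 2.0197 F [ 2.44  0.91 -4.93] Mz 0.027 gap 0.15 ff 40.8 r 0.0594 pegang 3.6056 h-a 1.556 Ftan 0.28 Frad -2.59
```

Call:
{"fn": "carry_out", "kwargs": {
  "commands": [
    [255, [-1.5, 0.24, 0.3], -0.025],
    [255, [-3, 0.08, 0], -0.05],
    [255, [-3, 0.08, 0], -0.05],
    [255, [-3, 0.08, 0], -0.05],
    [255, [-3, 0.08, 0], -0.05],
    [255, [-3, 0.08, 0], -0.05],
    [255, [-3, 0.08, 0], -0.05],
    [255, [-1.5, 0.02, 0], -0.025],
    [255, [0, 0, 0], 0]
  ]
}}

```text
time_s: 22.23
position: [0.5549, 0.1458, 0.0124]
tool_rot: [0.0, 0.377, 0.926, -0.0]
force: [1.7, -0.9, -0.1]
finger_gap: 0.148
finger_force: 41.2
```

```bash
python3 st2.py
```

```text
t 22.23 p [0.5549 0.1458 0.0124] h 2.3692 F [ 1.74 -0.87 -0.07] Mz 0.008 gap 0.148 ff 41.2 r 0.0595 pegang 3.9592 h-a 1.552 Ftan 1.86 Frad -0.56
```

Call:
{"fn": "carry_out", "kwargs": {
  "commands": [
    [255, [-1.5, 0.04, 0], -0.025],
    [255, [-1.5, 0.04, 0], -0.025],
    [255, [-1.5, 0.04, 0], -0.025],
    [255, [-1.2, 0.02, 0], -0.02],
    [255, [0, 0, 0], 0]
  ]
}}

```text
time_s: 22.65
position: [0.5592, 0.1421, 0.0123]
tool_rot: [0.0, 0.332, 0.943, -0.0]
force: [0.3, -1.8, 1.2]
finger_gap: 0.148
finger_force: 41.5
```

```bash
python3 st2.py
```

```text
t 22.65 p [0.5592 0.1421 0.0123] h 2.4652 F [ 0.3  -1.79  1.19] Mz -0.083 gap 0.148 ff 41.5 r 0.0596 pegang 4.0538 h-a 1.553 Ftan 1.33 Frad 1.23
```

Call:
{"fn": "carry_out", "kwargs": {
  "commands": [
    [255, [-0.9, 0.01, 0], -0.015],
    [255, [-0.6, 0.01, 0], -0.01],
    [255, [0, 0, 0], 0]
  ]
}}

```text
time_s: 22.9
position: [0.5602, 0.1413, 0.0123]
tool_rot: [0.0, 0.32, 0.947, -0.0]
force: [-0.7, -2.1, 2.7]
finger_gap: 0.148
finger_force: 41.6
```

```bash
python3 st2.py
```

```text
t 22.9 p [0.5602 0.1413 0.0123] h 2.4894 F [-0.7  -2.11  2.68] Mz -0.043 gap 0.148 ff 41.6 r 0.0596 pegang 4.0768 h-a 1.554 Ftan 0.69 Frad 2.11
```

Call:
{"fn": "carry_out", "kwargs": {
  "commands": [
    [255, [-0.6, 0.05, 0], -0.01],
    [255, [-0.6, 0.05, 0], -0.01],
    [255, [0, 0, 0], 0]
  ]
}}

```text
time_s: 23.15
position: [0.5612, 0.1406, 0.0123]
tool_rot: [0.0, 0.311, 0.95, -0.0]
force: [-0.6, -1.8, 3.6]
finger_gap: 0.15
finger_force: 41.8
```

```bash
python3 st2.py
```

```text
t 23.15 p [0.5612 0.1406 0.0123] h 2.5095 F [-0.63 -1.84  3.63] Mz -0.004 gap 0.15 ff 41.8 r 0.0595 pegang 4.0973 h-a 1.554 Ftan 0.55 Frad 1.87
```

Call:
{"fn": "carry_out", "kwargs": {
  "commands": [
    [255, [-0.6, 0.05, 0], -0.01],
    [255, [0, 0, 0], 0]
  ]
}}

```text
time_s: 23.32
position: [0.5617, 0.1402, 0.0123]
tool_rot: [0.0, 0.306, 0.952, -0.0]
force: [-1.9, -2.1, 5.6]
finger_gap: 0.151
finger_force: 41.9
```

```bash
python3 st2.py
```

```text
t 23.32 p [0.5617 0.1402 0.0123] h 2.5195 F [-1.9  -2.06  5.65] Mz -0.069 gap 0.151 ff 41.9 r 0.0596 pegang 4.1065 h-a 1.555 Ftan -0.39 Frad 2.78
```

Call:
{"fn": "carry_out", "kwargs": {
  "commands": [
    [255, [-0.6, 0.05, 0], -0.01],
    [255, [0, 0, 0], 0]
  ]
}}

```text
time_s: 23.48
position: [0.5622, 0.1399, 0.0123]
tool_rot: [0.0, 0.301, 0.954, -0.0]
force: [-2.4, -2.4, 5.0]
finger_gap: 0.148
finger_force: 41.9
```

```bash
python3 st2.py
```

```text
t 23.48 p [0.5622 0.1399 0.0123] h 2.5294 F [-2.36 -2.37  5.01] Mz -0.094 gap 0.148 ff 41.9 r 0.0596 pegang 4.1166 h-a 1.554 Ftan -0.62 Frad 3.28
```

Call:
{"fn": "carry_out", "kwargs": {
  "commands": [
    [255, [-0.6, -0.25, -0.3], -0.01],
    [255, [-0.6, 0, 0], -0.01],
    [255, [0, 0, 0], 0]
  ]
}}

```text
time_s: 23.73
position: [0.5631, 0.1393, 0.0123]
tool_rot: [-0.0, 0.292, 0.957, 0.0]
force: [-0.2, -1.8, 0.8]
finger_gap: 0.145
finger_force: 41.5
```

```bash
python3 st2.py
```

```text
t 23.73 p [0.5631 0.1393 0.0123] h 2.5498 F [-0.23 -1.79  0.8 ] Mz -0.074 gap 0.145 ff 41.5 r 0.0596 pegang 4.1349 h-a 1.556 Ftan 0.79 Frad 1.63
```

Call:
{"fn": "carry_out", "kwargs": {
  "commands": [
    [255, [-0.6, 0, 0], -0.01],
    [255, [0, 0, 0], 0]
  ]
}}

```text
time_s: 23.9
position: [0.5636, 0.139, 0.0123]
tool_rot: [-0.0, 0.287, 0.958, 0.0]
force: [-0.0, -2.2, 0.8]
finger_gap: 0.151
finger_force: 41.4
```

```bash
python3 st2.py
```

```text
t 23.9 p [0.5636 0.139  0.0123] h 2.5596 F [-0.01 -2.17  0.79] Mz -0.099 gap 0.151 ff 41.4 r 0.0596 pegang 4.1447 h-a 1.556 Ftan 1.16 Frad 1.83
```

Call:
{"fn": "carry_out", "kwargs": {
  "commands": [
    [255, [-0.6, 0, 0], -0.01],
    [255, [0, 0, 0], 0]
  ]
}}

```text
time_s: 24.07
position: [0.5641, 0.1387, 0.0124]
tool_rot: [-0.0, 0.282, 0.959, 0.0]
force: [-0.3, -0.7, 0.6]
finger_gap: 0.152
finger_force: 41.3
```

```bash
python3 st2.py
```

```text
t 24.07 p [0.5641 0.1387 0.0124] h 2.5696 F [-0.25 -0.72  0.59] Mz -0.105 gap 0.152 ff 41.3 r 0.0596 pegang 4.1541 h-a 1.557 Ftan 0.17 Frad 0.75
```

Call:
{"fn": "carry_out", "kwargs": {
  "commands": [
    [255, [-0.6, 0, 0], -0.01],
    [255, [0, 0, 0], 0]
  ]
}}

```text
time_s: 24.23
position: [0.5646, 0.1383, 0.0124]
tool_rot: [-0.0, 0.277, 0.961, 0.0]
force: [0.7, -1.2, 0.4]
finger_gap: 0.148
finger_force: 41.2
```

```bash
python3 st2.py
```

```text
t 24.23 p [0.5646 0.1383 0.0124] h 2.5796 F [ 0.7  -1.16  0.38] Mz -0.101 gap 0.148 ff 41.2 r 0.0596 pegang 4.1645 h-a 1.557 Ftan 1.2 Frad 0.62
```

Call:
{"fn": "carry_out", "kwargs": {
  "commands": [
    [255, [-0.6, 0, 0], -0.01],
    [255, [0, 0, 0], 0]
  ]
}}

```text
time_s: 24.4
position: [0.565, 0.138, 0.0124]
tool_rot: [-0.0, 0.272, 0.962, 0.0]
force: [0.7, -0.3, -1.9]
finger_gap: 0.153
finger_force: 41.2
```

```bash
python3 st2.py
```

```text
t 24.4 p [0.565  0.138  0.0124] h 2.5896 F [ 0.66 -0.32 -1.91] Mz -0.087 gap 0.153 ff 41.2 r 0.0596 pegang 4.174 h-a 1.557 Ftan 0.72 Frad -0.07
```

Call:
{"fn": "carry_out", "kwargs": {
  "commands": [
    [255, [-0.6, 0, 0], -0.01],
    [255, [0, 0, 0], 0]
  ]
}}

```text
time_s: 24.57
position: [0.5656, 0.1377, 0.0124]
tool_rot: [-0.0, 0.268, 0.963, 0.0]
force: [0.1, 0.0, -2.9]
finger_gap: 0.15
finger_force: 41.1
```

```bash
python3 st2.py
```

```text
t 24.57 p [0.5656 0.1377 0.0124] h 2.5996 F [ 0.08  0.03 -2.93] Mz -0.098 gap 0.15 ff 41.1 r 0.0596 pegang 4.1842 h-a 1.557 Ftan 0.05 Frad -0.06
```

Call:
{"fn": "carry_out", "kwargs": {
  "commands": [
    [255, [-0.6, 0, 0.2], -0.01],
    [255, [0, 0, 0], 0]
  ]
}}

```text
time_s: 24.73
position: [0.5661, 0.1373, 0.0124]
tool_rot: [0.0, 0.263, 0.965, -0.0]
force: [0.1, -1.6, -0.8]
finger_gap: 0.148
finger_force: 41.3
```

```bash
python3 st2.py
```

```text
t 24.73 p [0.5661 0.1373 0.0124] h 2.6096 F [ 0.09 -1.61 -0.78] Mz -0.113 gap 0.148 ff 41.3 r 0.0596 pegang 4.1956 h-a 1.556 Ftan 0.88 Frad 1.35
```

Call:
{"fn": "carry_out", "kwargs": {
  "commands": [
    [255, [-0.6, 0, 0], -0.01],
    [255, [0, 0, 0], 0]
  ]
}}

```text
time_s: 24.9
position: [0.5666, 0.1371, 0.0124]
tool_rot: [0.0, 0.258, 0.966, 0.0]
force: [0.1, -1.1, -0.5]
finger_gap: 0.152
finger_force: 41.3
```

```bash
python3 st2.py
```

```text
t 24.9 p [0.5666 0.1371 0.0124] h 2.6196 F [ 0.07 -1.07 -0.5 ] Mz -0.14 gap 0.152 ff 41.3 r 0.0596 pegang 4.2054 h-a 1.556 Ftan 0.58 Frad 0.9
```

Call:
{"fn": "carry_out", "kwargs": {
  "commands": [
    [255, [-0.6, 0, 0], -0.01],
    [255, [0, 0, 0], 0]
  ]
}}

```text
time_s: 25.07
position: [0.5668, 0.137, 0.0123]
tool_rot: [-0.0, 0.253, 0.967, 0.0]
force: [-2.0, -0.7, 1.9]
finger_gap: 0.146
finger_force: 41.5
```

```bash
python3 st2.py
```

```text
t 25.07 p [0.5668 0.137  0.0123] h 2.6296 F [-1.97 -0.7   1.91] Mz -0.169 gap 0.146 ff 41.5 r 0.0596 pegang 4.2079 h-a 1.563 Ftan -1.39 Frad 1.57
```

Call:
{"fn": "carry_out", "kwargs": {
  "commands": [
    [255, [-0.6, 0, -0.1], 0],
    [255, [0, 0, 0], 0]
  ]
}}

```text
time_s: 25.23
position: [0.5668, 0.1369, 0.0123]
tool_rot: [-0.001, 0.253, 0.967, -0.0]
force: [-4.7, -0.1, 1.8]
finger_gap: 0.152
finger_force: 41.5
```

```bash
python3 st2.py
```

```text
t 25.23 p [0.5668 0.1369 0.0123] h 2.6293 F [-4.73 -0.12  1.84] Mz -0.153 gap 0.152 ff 41.5 r 0.0597 pegang 4.2085 h-a 1.562 Ftan -4.08 Frad 2.39
```

Call:
{"fn": "carry_out", "kwargs": {
  "commands": [
    [255, [-0.6, 0, 0], 0],
    [255, [0, 0, 0], 0]
  ]
}}

```text
time_s: 25.4
position: [0.5669, 0.1369, 0.0123]
tool_rot: [-0.001, 0.253, 0.967, -0.0]
force: [-5.8, 1.0, 3.3]
finger_gap: 0.149
finger_force: 41.8
```

```bash
python3 st2.py
```

```text
t 25.4 p [0.5669 0.1369 0.0123] h 2.6296 F [-5.75  1.02  3.32] Mz -0.181 gap 0.149 ff 41.8 r 0.0597 pegang 4.2098 h-a 1.561 Ftan -5.53 Frad 1.87
```

Call:
{"fn": "carry_out", "kwargs": {
  "commands": [
    [255, [-0.7, 0, -0.1], 0],
    [255, [0, 0, 0], 0],
    [255, [0, 0, 0], 0]
  ]
}}

```text
time_s: 25.65
position: [0.5669, 0.1369, 0.0123]
tool_rot: [-0.001, 0.253, 0.967, -0.0]
force: [-8.2, 0.9, 3.9]
finger_gap: 0.148
finger_force: 41.7
```

```bash
cat >> st2.py <<'E'
Ft=F[:2]@[-np.sin(a),np.cos(a)];print("equiv peg force",(-Ft-s["moment"][2]/.061).round(2))
E
python3 st2.py
```

```text
t 25.65 p [0.5669 0.1369 0.0123] h 2.63 F [-8.2   0.86  3.93] Mz -0.183 gap 0.148 ff 41.7 r 0.0597 pegang 4.2108 h-a 1.561 Ftan -7.61 Frad 3.19
equiv peg force 10.61
```

Call:
{"fn": "carry_out", "kwargs": {
  "commands": [
    [255, [-0.5, 0, 0], 0],
    [255, [0, 0, 0], 0],
    [255, [0, 0, 0], 0]
  ]
}}

```text
time_s: 25.9
position: [0.5669, 0.1368, 0.0123]
tool_rot: [-0.002, 0.253, 0.967, -0.0]
force: [-9.1, 1.5, 4.5]
finger_gap: 0.15
finger_force: 41.9
```

```bash
python3 st2.py
```

```text
t 25.9 p [0.5669 0.1368 0.0123] h 2.6303 F [-9.07  1.52  4.54] Mz -0.156 gap 0.15 ff 41.9 r 0.0597 pegang 4.211 h-a 1.561 Ftan -8.68 Frad 3.03
equiv peg force 11.25
```

Call:
{"fn": "carry_out", "kwargs": {
  "commands": [
    [255, [-0.25, 0, 0], 0],
    [255, [0, 0, 0], 0],
    [100, [0, 0, 0], 0],
    [100, [0, 0, 0], 0],
    [100, [0, 0, 0], 0],
    [100, [0, 0, 0], 0],
    [100, [0, 0, 0], 0]
  ]
}}

```text
time_s: 26.48
position: [0.5698, 0.1353, 0.0125]
tool_rot: [0.0, 0.254, 0.967, 0.0]
force: [-0.8, -0.1, 0.3]
finger_gap: 0.61
finger_force: 0.0
```

```bash
python3 st2.py
```

```text
t 26.48 p [0.5698 0.1353 0.0125] h 2.6285 F [-0.8  -0.08  0.29] Mz 0.024 gap 0.61 ff 0.0 r 0.0598 pegang 4.2659 h-a 1.504 Ftan -0.69 Frad 0.41
equiv peg force 0.29
```

Call:
{"fn": "carry_out", "kwargs": {
  "commands": [
    [100, [2, 0, -5], 0],
    [100, [0, 0, -15], 0],
    [100, [0, 0, -25], 0],
    [100, [0, 0, -30], 0],
    [100, [0, 0, -30], 0],
    [100, [30, -10, -20], 0],
    [100, [35, -20, 0], 0],
    [100, [35, -20, 0], 0],
    [100, [35, -20, 0], 0],
    [100, [35, -20, 0], 0],
    [100, [30, -20, 0], 0],
    [100, [0, 0, 0], 0]
  ]
}}

```text
time_s: 27.48
position: [0.3328, 0.1374, 0.1373]
tool_rot: [0.0, 0.252, 0.968, -0.004]
force: [-0.6, -0.5, -0.7]
finger_gap: 0.612
finger_force: 0.0
```

Run:
```python
from h import *
from plant import camera,sensors
c=camera("top");np.savez("pics/t7.npz",**c)
s=sensors.get_state();print(s["time_s"],s["position"],s["force"])
cv2.imwrite("pics/t7.png",cv2.resize(c["img"][160:330,200:400,::-1],None,fx=3.6,fy=3.5,interpolation=cv2.INTER_CUBIC))
P=cloud(c);z=P[...,2]
k=(P[...,0]>.53)&(P[...,0]<.60)&(P[...,1]>.11)&(P[...,1]<.17)&(z>.055)&(z<.08);print("peg",k.sum(),P[k].mean(0))
```

```text
27.5333 [0.3368876  0.13773281 0.13816125] [ 1.23159209 -0.01824588  0.71286729]
peg 28 [0.5634958  0.13570436 0.06807349]
```

View pics/t7.png

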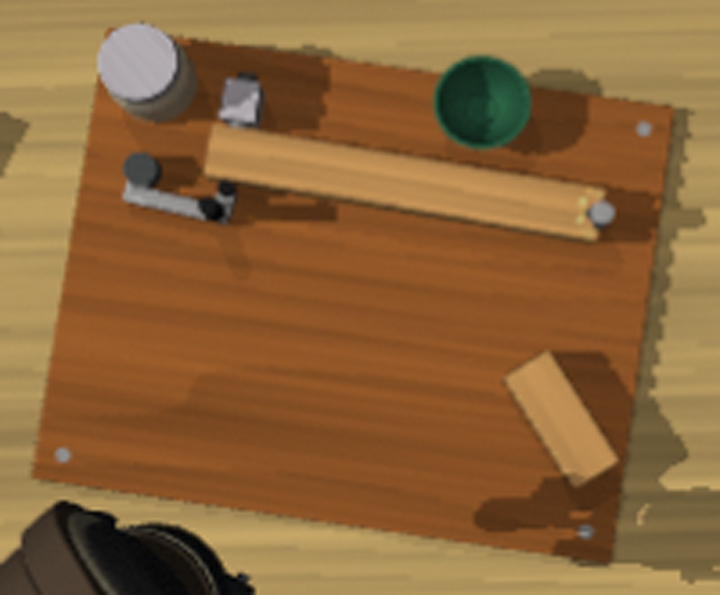

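Run:
```python
from h import *
from plant import camera
c=camera("side");np.savez("pics/s7.npz",**c)
cv2.imwrite("pics/s7.png",cv2.resize(c["img"][230:320,230:330,::-1],None,fx=6,fy=6,interpolation=cv2.INTER_CUBIC))
for n,ctr in (("top0",(.5364,.1951)),("t5",(.5364,.1951)),("t7",(.5669,.1369)),("side0",(.5364,.1951)),("s7",(.5669,.1369))):
    c=load(n);P=cloud(c);z=P[...,2];g=c["img"].max(2)
    near=(np.hypot(P[...,0]-ctr[0],P[...,1]-ctr[1])<.03)
    k=near&(z>.058)&(z<.085);v,u=np.nonzero(k)
    print(n,k.sum(),"px",u.mean().round(2),v.mean().round(2),"z",P[k][:,2].mean().round(4),"world mean",P[k].mean(0).round(4),"expect px",proj(c,[*ctr,.065])[0].round(2))
    d=near&(g<60);v,u=np.nonzero(d);print("   dark",d.sum(),u.mean().round(2),v.mean().round(2))
```

```text
top0 33 px 233.12 230.42 z 0.0695 world mean [0.5371 0.1957 0.0695] expect px [233.72 230.9 ]
   dark 72 237.79 230.94
t5 33 px 233.09 230.55 z 0.0701 world mean [0.5368 0.1956 0.0701] expect px [233.72 230.9 ]
   dark 66 237.92 231.48
t7 24 px 257.88 218.67 z 0.0699 world mean [0.5636 0.1362 0.0699] expect px [257.83 217.54]
   dark 55 260.22 217.47
side0 42 px 274.21 301.69 z 0.0667 world mean [0.5356 0.2017 0.0667] expect px [275.6  300.23]
   dark 101 276.58 305.53
s7 34 px 278.79 281.24 z 0.0677 world mean [0.5636 0.1425 0.0677] expect px [279.07 280.07]
   dark 81 279.2 285.41
```

View pics/s7.png

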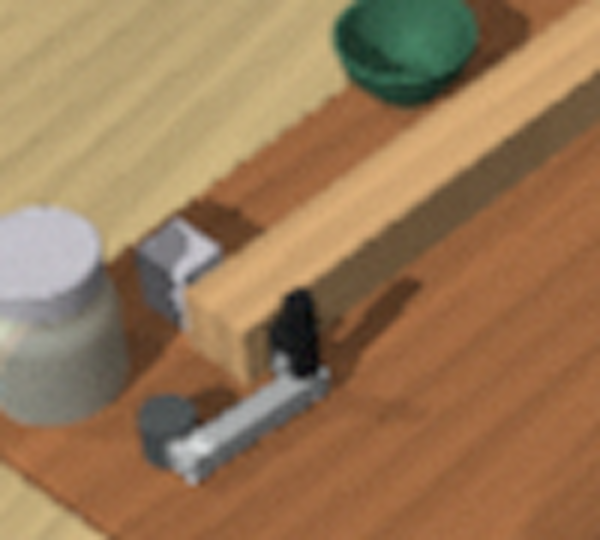

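```bash
python3 -c "
from plant import workorder;print(workorder.job_done())"
```

```text
the job is handed in; nothing more can be done
None
```

The job is handed in: the notch seated on the post at about 9 N, and the rail was pressed on the nose at about 9.6 N. The keeper was turned in until the peg force read about 11 N (roughly 9–11 N on the rail), and nothing else was disturbed. After release, the cameras put the peg about 3 mm back from the arm's last reading, and I did not re-check how hard the bumper still presses.

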